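Heft, sort and dispatch component cassettes at the inspection bench

ROBOT

A 7-joint arm with a two-finger parallel gripper is mounted at the origin on the work surface. World frame = base frame: x ahead of the robot, y to its left, z up, the work surface at z = 0. Lengths are in m, angles in rad, forces in N, time in s.
With the tool pointing down it reaches from about 0.425 to 0.875 m from the base axis. Payload 4.7 kg.
Tool frame: the origin (TCP) lies midway between the tips of the shut fingers; the grasp point (between the pads) lies 19 mm behind it (env.pinch_z is the distance from the TCP to the grasp point, in m); z points along the fingers, y is the line along which they close (so a half turn about z gives the same grasp; the last joint's range is limited). The gripper opens to 87 mm and grips with 3 to 60 N. Pads are 19 mm wide; open, the fingers measure 117 mm over their backs; the gripper's body (75 mm by 190 mm) begins 51 mm behind the grasp point.
Start: joints at [-1.319, 0.321, -0.07, 1.45, 0.023, 1.371, -0.057], TCP at [0.153, 0.632, 0.223] pointing down, gripper open.
Joint ranges: [-2.86, 2.86], [-0.3, 2.09], [-1.38, 1.24], [0.06, 2.45], [-1.56, 4.7], [0.09, 2.05], [-2.69, 2.69]. Speed limits (rad/s): [2.57, 2.57, 3.14, 3.14, 3.14, 3.14, 3.14].

INTERFACE

Orientations are given as a rotation vector (axis times angle).
In Python, from rig import env gives the robot as it stands.
- The arm moves only by the tool apply_moves, never from a script. Its argument "targets" is a list of rows, each a list of 7 numbers: the turn, a rotation vector about the tool's x, y, z as a fraction of full scale, then the shift along the tool's x, y, z as a fraction of full scale, then the opening, from -1 (shut) to 1 (fully open). A call has 1 to 12 rows; each row is the pose to reach, as a shift and turn from the pose commanded when the call began, along the tool's axes at that moment; what a row does not reach only later rows make up. Full scale, the value 1, is 0.15 m for a shift and 90 degrees for a turn. A row lasts 1/10 s, in which the tool goes at most 50 mm and 8.59 degrees, less where a joint would pass 70% of its speed; a pose out of reach is approached as far as the arm can. A call with a number of a shift or a turn outside -1 to 1 is refused whole. A call with a gripper value outside its range is refused whole. The fingers move at their own pace and stop on an object; "newtons" is the grip in N (left out, the last holds). Time passes only in rows, so rows that repeat a pose let the fingers close. It gives the time, the measured TCP pose, the force, the opening and the grip force at its end, in the units of the state.
- env.get_state(): the state, without advancing time (a new reading comes with each control period).
- env.camera(name): name is "scene" or "side" or "wrist"; returns a dict with "frame" (384x512x3 uint8, red, green, blue), "fx", "fy", "cx", "cy" (pixels), "camera_from_world" (4x4, takes a point from world to camera coordinates); the wrist camera has in their place "tool_from_camera" (4x4, takes a point from camera to tool coordinates, whose origin is the TCP and whose axes are the flange's). Camera axes: x right, y up, looking along -z (the intrinsics and any distortion apply to the point x, -y, -z); pixel columns grow to the right and rows downward; lengths in m; the calibration is good to about 2 mm. The wrist camera is an equidistant fisheye: a pixel r from the principal point sees the ray r / f radians off the axis. A picture is of the moment at which its call begins: read the wrist's pose just before it. There is no depth.
- env.sign_off(): hands the job in; it is judged then, once.
The state is a dict: "time": time; "joint_positions": joint angles; "qvel": joint speeds; "tau": joint torques, N m; "eef_pos": TCP position; "orientation": TCP orientation; "contact_force": force on the tool from outside, world axes, zero at the start; "wrist_torque": the same for the moment, N m; "gripper_width": finger opening in m; "grasp_force": force on a finger pad.
Only numpy, scipy, OpenCV 4.12 (cv2) and the standard library are available. Lean on these libraries where they do the work, as an engineer would, in place of code of your own. Each camera call takes 0.05 s, during which the arm holds its last target. There are 200 camera calls.

TASK

Lift the brass hold-down plate off the aluminium carrier and lay it aside, then lift each blue-and-white cassette to feel whether it is full (heavy) or empty (light), and stand every full one upright in the carrier and every empty one upright in the orange tray. Once all are sorted, lower the plate back over the carrier's two pins until it rests flush on the end blocks, and push the orange tray with the empties across the bench onto the black mat until it sits squared up against the yellow stop bar. Leave the other things on the bench where they are.

Things in the scene. Friction and masses are not known exactly. Their poses are not given: they have to be found in the camera images.
- cassette_a: closed cassette 80 (x) by 42 (y) by 40 mm high, blue with white lid and a steel catch on one short end; all look the same. Full ones weigh 0.40 to 0.52 kg, empty ones 0.13 to 0.17 kg: which is which must be felt. Of four cassettes three or four are present, one or two full and one or two empty. Starts upright on the bench. Origin: centre of its underside, z up
- cassette_b: closed cassette 80 (x) by 42 (y) by 40 mm high, blue with white lid and a steel catch on one short end; all look the same. Full ones weigh 0.40 to 0.52 kg, empty ones 0.13 to 0.17 kg: which is which must be felt. Of four cassettes three or four are present, one or two full and one or two empty. Starts upright on the bench. Origin: centre of its underside, z up
- cassette_c: closed cassette 80 (x) by 42 (y) by 40 mm high, blue with white lid and a steel catch on one short end; all look the same. Full ones weigh 0.40 to 0.52 kg, empty ones 0.13 to 0.17 kg: which is which must be felt. Of four cassettes three or four are present, one or two full and one or two empty. Starts upright on the bench. Origin: centre of its underside, z up
- cassette_d: closed cassette 80 (x) by 42 (y) by 40 mm high, blue with white lid and a steel catch on one short end; all look the same. Full ones weigh 0.40 to 0.52 kg, empty ones 0.13 to 0.17 kg: which is which must be felt. Of four cassettes three or four are present, one or two full and one or two empty. Starts upright on the bench. Origin: centre of its underside, z up
- carrier: aluminium carrier bolted to the bench, 80 (x) by 234 (y) mm, green floor 8 mm above the bench, 186 mm long (y) between two end blocks 24 mm long whose tops are 54 mm above the bench. Lips 10 mm above the floor, 4 mm thick, along the long sides, 72 mm apart inside; these sides are open above. Two cassettes fit end to end, long axes along y. Origin: middle of its underside, on the bench, z up
- bay_0 (a point): point on the carrier's floor, the middle of one cassette's place (carrier y = -46 mm); same axes as the carrier
- bay_1 (a point): as bay_0, for the other place (carrier y = +46 mm)
- pin_0 (a point): tip of one of the carrier's locating pins: steel, 9 mm diameter, tapered tip, 17 mm tall, standing in the middle of the end block's top at carrier x = 0, y = -105 mm
- pin_1 (a point): tip of the other pin, at carrier y = +105 mm
- cover: loose brass hold-down plate 76 (x) by 234 (y) by 5 mm, 0.35 kg, 13 mm holes at y = +-105 mm, two windows, black grip block in the middle 16 (x) by 50 (y) mm, top 40 mm above the underside. Fits either way round. Origin: centre of its underside, z up; seated, 54 mm above the carrier's origin, 6 mm clear of cassettes. Starts seated. Bench 0.65 m ahead of the robot is free for it
- tray: loose orange open tray 140 (x) by 210 (y) by 30 mm high, walls and floor 5 mm, 0.25 kg, too wide to grip; slides on the bench at 2 to 8 N with stick-slip jolts up to 15 N. Two cassettes fit side by side, long axes along x, at y = -50 and +50 mm. Origin: centre of its underside, z up. Starts 90 to 120 mm short of its place on the mat, on the robot's side
- dock: return station: flat black mat 160 by 230 mm (no edge to climb) with a fixed yellow stop bar along its far side, 230 (y) by 16 (x) by 35 mm high, its face at x = +70 mm. A tray centred and squared up against the bar has its origin and axes on the dock's. x points away from the robot towards the bar. Origin at bench height, z up
- pen_cup: white cup of pens 80 mm wide, a bystander; leave it alone. Origin: under its middle
- marker: black and red marker pen 140 mm long lying on the bench, a bystander; leave it alone. Origin: under its middle
- tweezers: steel tweezers 120 mm long, a bystander; leave it alone. Origin: under its middle
- jar: amber jar 56 mm wide, 70 mm high, a bystander; leave it alone. Origin: under its middle
- glasses: folded spectacles 130 mm wide, a bystander; leave it alone. Origin: under its middle
- notebook: blue notebook 150 by 100 by 12 mm, a bystander; leave it alone. Origin: under its middle
There are look-alikes about, which are no part of the job. Leave any pink or red look-alike of the cassette_d alone.

How it is judged:
By the outcome, as a careful person would: the job done as asked, in the order asked, and still so for the second after the job is handed in, with the robot touching nothing.
Of cassette_a, cassette_b, cassette_c, cassette_d only 3 to 4 are there at a start; the rules pass over those that are not, and their reading is None.
At some moment in a run one of cassette_a, cassette_b, cassette_c, cassette_d may be knocked a few centimetres aside while the robot is not near it.
Once in a run the grip may slacken for a moment while it holds something.
It also fails if it takes over 210 s, if anything falls off the work surface, if the arm or the gripper's body presses on something with over 40 N, if the wrist force passes 120 N, or if a joint passes its speed limit or range.

## Working session

There is one attempt and no reset: what is moved stays moved. The work goes in short steps, Python scripts to look and compute and a tool call to move; the robot and the scene stay as the last step left them, time stands still between calls to the robot, and variables do not carry over. Pictures are saved under pics/ and viewed, at most 18 in all, crops included, and the job is handed in when it is done.

Besides the shell and the picture viewer there is one more tool, called after ">>>" as name(argument=value, ...) on one line, values as JSON. apply_moves: Moves the arm, as the interface text tells. Its arguments: {"type":"object","properties":{"targets":{"type":"array","items":{"type":"array","items":{"type":"number","minimum":-1,"maximum":1}}},"newtons":{"type":"number"}},"required":["targets"]}

```bash
mkdir -p pics; ls; cat > h.py <<'E'
import numpy as np, cv2
from scipy.spatial.transform import Rotation as R
from rig import env
def snap(n,f):
    s=env.get_state(); c=env.camera(n); cv2.imwrite('pics/'+f,c['frame'][:,:,::-1]); return s,c
def pix2w(c,u,v,z):
    T=np.linalg.inv(c['camera_from_world']); d=np.array([(u-c['cx'])/c['fx'],-(v-c['cy'])/c['fy'],-1.]); d=T[:3,:3]@d; o=T[:3,3]; return o+d*(z-o[2])/d[2]
def w2pix(c,p):
    q=c['camera_from_world']@np.r_[p,1]; return c['cx']+c['fx']*q[0]/-q[2], c['cy']-c['fy']*q[1]/-q[2]
E
python3 - <<'E'
from h import *
s,c=snap('scene','s0.png'); s2,c2=snap('side','d0.png')
print({k:(v.shape if hasattr(v,'shape') else v) for k,v in c.items()})
a=np.vstack([c['frame'],c2['frame']])
print(np.linalg.inv(c['camera_from_world'])[:3], np.linalg.inv(c2['camera_from_world'])[:3]); print(s)
cv2.imwrite('pics/s0b.png',cv2.resize(c['frame'][:,:,::-1],(800,600),interpolation=cv2.INTER_CUBIC))
cv2.imwrite('pics/d0b.png',cv2.resize(c2['frame'][:,:,::-1],(800,600),interpolation=cv2.INTER_CUBIC))
import pickle; pickle.dump((c,c2),open('c0.pkl','wb'))
E
```

```text
pics
{'frame': (384, 512, 3), 'fx': 398.0352649503147, 'fy': 398.0352649503147, 'cx': 252.4451688223764, 'cy': 190.8573253045095, 'camera_from_world': (4, 4)}
[[ 7.48199640e-01 -4.88868039e-01  4.48559181e-01  9.86142403e-01]
 [ 6.63473367e-01  5.51932656e-01 -5.05146943e-01 -4.16769694e-01]
 [-6.24264843e-04  6.75557832e-01  7.37306738e-01  7.99101610e-01]] [[ 0.90120971  0.33745895 -0.27192374  0.20994969]
 [-0.43332956  0.71152895 -0.55312932 -0.60936633]
 [ 0.00682318  0.61631811  0.78746774  1.01743329]]
{'time': 0.0, 'joint_positions': array([-1.31892422,  0.32182839, -0.07006605,  1.45170929,  0.02261885,
        1.37079495, -0.05689204]), 'qvel': array([ 4.08408316e-05,  1.85878960e-04,  9.66168934e-04, -1.17041631e-04,
        1.64061290e-04,  3.96947003e-04,  1.40616471e-03]), 'tau': array([-6.83257986e-05, -4.91284633e+01, -4.03804053e-01, -3.12530851e+01,
       -6.38413173e-02,  4.34856664e-02,  1.85232666e-04]), 'eef_pos': array([0.15303261, 0.63114235, 0.22144067]), 'orientation': array([-3.72559925e-01, -3.11931369e+00,  3.06361075e-03]), 'contact_force': array([-0.06481359, -0.78603398,  0.25332475]), 'wrist_torque': array([-0.01387792, -0.0280549 , -0.02171782]), 'grasp_force': 0.0, 'gripper_width': 0.08713477334884834}
```

View pics/s0b.png

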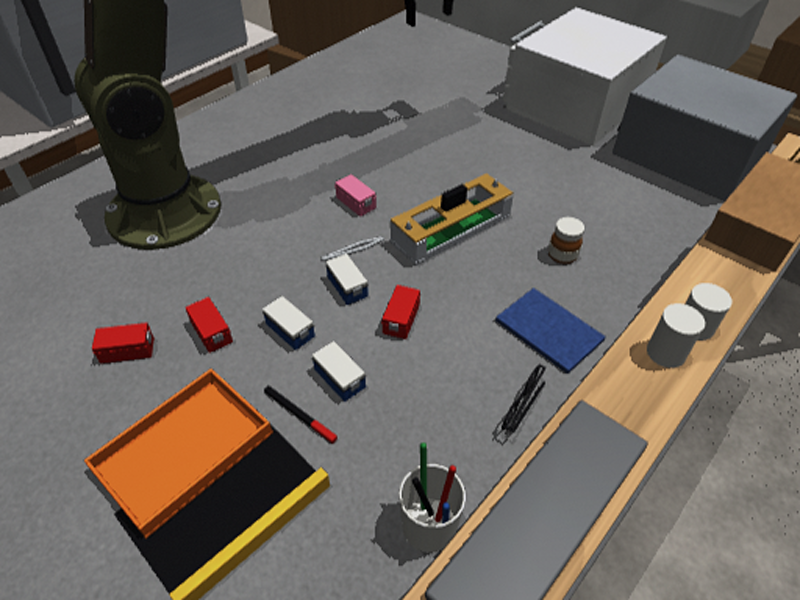

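View pics/d0b.png

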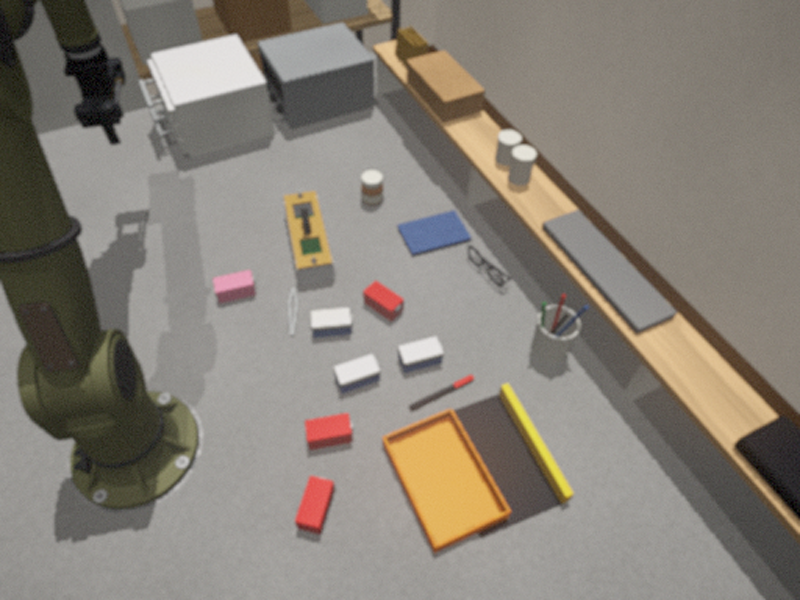

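The scene shows three blue-and-white cassettes at (347,278), (289,322) and (339,370) in the 800x600 picture. The three red blocks and the pink one are look-alikes. The covered carrier is at (452,220), the tray at (180,450), and the mat and yellow bar beyond it.

Next I'll measure everything by colour segmentation on metric planes.

```bash
cat >> h.py <<'E'
def rect(c,mask,z,n=1,minA=3e-4):
    cs,_=cv2.findContours(mask.astype(np.uint8),cv2.RETR_EXTERNAL,cv2.CHAIN_APPROX_NONE); out=[]
    for k in cs:
        if cv2.contourArea(k)<40: continue
        P=np.array([pix2w(c,u,v,z)[:2] for u,v in k[:,0].astype(float)]).astype(np.float32)
        r=cv2.minAreaRect(P*1000); out.append((r,k[:,0].mean(0)))
    return out
def hsv(c): return cv2.cvtColor(c['frame'],cv2.COLOR_RGB2HSV).astype(int)
E
python3 - <<'E'
from h import *
import pickle
cs=pickle.load(open('c0.pkl','rb'))
for c in cs:
    h=hsv(c); H,S,V=h[...,0],h[...,1],h[...,2]
    print('CAM')
    for nm,m,z in [('white',(S<40)&(V>150),.04),('orange',(H>=7)&(H<17)&(S>180)&(V>100),.03),('yellow',(H>=20)&(H<32)&(S>180)&(V>100),.035),('brass',(H>=14)&(H<26)&(S>110)&(V>110),.059),('black',(V<40),0.0)]:
        for r,p in rect(c,m,z):
            (x,y),(a,b),an=r
            if 200<x<1000 and min(a,b)>8 and abs(y)<700 and a*b>500: print(nm,np.round([x,y,a,b,an],1),'px',np.round(p/.64))
c=cs[0]
im=c['frame'][:,:,::-1]
A=cv2.resize(im[90:270,140:360],None,fx=3.6,fy=3.3,interpolation=cv2.INTER_CUBIC); cv2.imwrite('pics/crop1.png',A)
E
```

```text
CAM
white [ 788.7 -156.6   32.1   20.2   33.1] px [416. 516.]
white [547.5 -53.   40.7  79.7  81.9] px [337. 363.]
white [900.7 379.1  60.3  63.5  23. ] px [683. 318.]
white [417.2 -38.7  41.5  80.2  86.1] px [287. 315.]
white [914.2 454.8  59.1  61.6  21.6] px [712. 297.]
white [417.3 118.7  83.7  96.3  70.9] px [345. 261.]
white [645.5 455.8  48.5  49.8  30. ] px [570. 225.]
orange [ 472.1 -289.4  209.3  140.2   88.7] px [174. 447.]
yellow [ 649.5 -301.8  227.8   16.7   86. ] px [248. 534.]
brass [ 660.  -305.8  221.6   16.    86.1] px [248. 535.]
brass [460.  339.4 234.   76.4  77.6] px [452. 207.]
brass [9.0960e+02 3.8280e+02 1.4100e+02 1.2528e+03 5.0000e-01] px [633. 388.]
black [ 751.3 -100.7   20.    97.1   48.2] px [422. 482.]
black [ 554.6 -295.3  229.5  139.4   86.1] px [210. 511.]
black [ 524.4 -138.9   98.9   12.     2.8] px [289. 406.]
black [784.4 109.6  23.9 135.4   7.3] px [526. 398.]
black [537.5 -59.9  21.2  87.1  81.8] px [332. 381.]
black [403.6 -44.9  23.7  96.8  85.8] px [281. 331.]
black [402.   91.3  22.  103.5  73.8] px [342. 289.]
black [402.9 421.1  82.   46.5  78.3] px [453. 197.]
CAM
white [ 299.3   35.2 1364.7 1021.1   89.6] px [305. 437.]
orange [ 521.2 -363.4  109.1   50.4   57.9] px [490. 500.]
brass [ 463.7 -300.1  204.3  138.4   88.6] px [444. 477.]
brass [ 626.7 -314.   220.4   20.2   89.8] px [534. 447.]
brass [459.9 334.5 229.7  70.9  77.7] px [308. 235.]
black [ 998.1 -540.   132.6   28.3   89.1] px [771. 478.]
```

View pics/crop1.png

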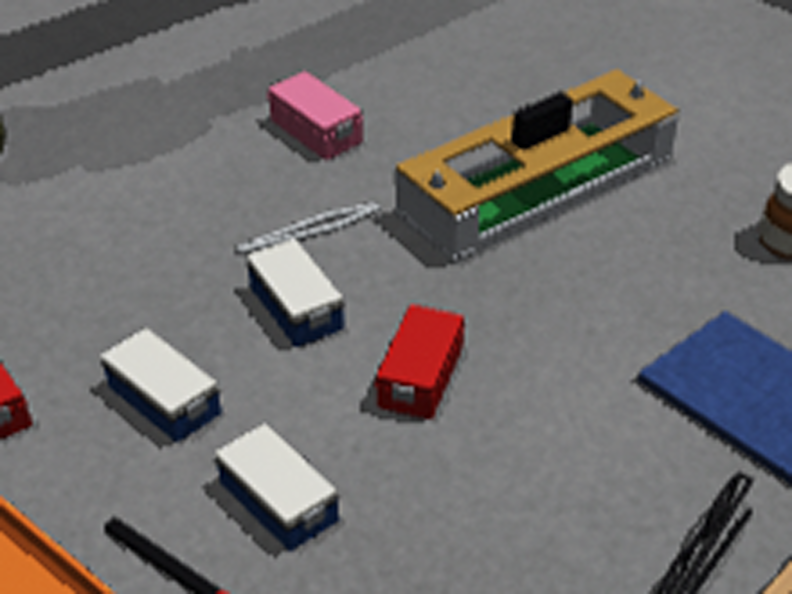

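The crop confirms that the white-lidded blocks are the cassettes, and that the red and pink ones are not. The third cassette's white blob merged with the tweezers, so I'll separate those and plan the move to the cover.

```bash
cat >> h.py <<'E'
def plan(x,y,z,yaw):
    """yaw (deg) of tool y axis in world, tool down"""
    s=env.get_state(); R0=R.from_rotvec(s['orientation']); a=np.radians(yaw)
    ty=np.array([np.cos(a),np.sin(a),0]); tz=np.array([0,0,-1.]); tx=np.cross(ty,tz)
    R1=R.from_matrix(np.c_[tx,ty,tz]); t=(R0.inv()*R1).as_rotvec(); d=R0.inv().apply(np.array([x,y,z])-s['eef_pos'])
    print('turn',np.round(t/(np.pi/2),4),'shift',np.round(d/.15,4)); return s
def info():
    s=env.get_state(); m=R.from_rotvec(s['orientation']).as_matrix()
    print('t',round(s['time'],2),'tcp',np.round(s['eef_pos']*1000,1),'yaw',round(np.degrees(np.arctan2(m[1,1],m[0,1])),2),'zaxis',np.round(m[:,2],4),'F',np.round(s['contact_force'],2),'w',round(s['gripper_width']*1000,1),'g',round(s['grasp_force'],1)); return s
E
python3 - <<'E'
from h import *
import pickle
c=pickle.load(open('c0.pkl','rb'))[0]
h=hsv(c); H,S,V=h[...,0],h[...,1],h[...,2]
m=((S<40)&(V>150)).astype(np.uint8); m[:162]=0; m=cv2.morphologyEx(m,cv2.MORPH_OPEN,np.ones((5,5)))
for r,p in rect(c,m,.04): print('w',np.round([*r[0],*r[1],r[2]],1),np.round(p/.64))
for r,p in rect(c,((H<6)|(H>160))&(S>100)&(V>80),.04): print('r',np.round([*r[0],*r[1],r[2]],1),np.round(p/.64))
for u,v in [(323,259),(382,239)]: print('tweez',pix2w(c,u*.64,v*.64,0))
info(); plan(.46,.339,.2,-12.4)
E
```

```text
w [547.2 -53.   40.7  79.2  81.9] [338. 363.]
w [901.3 378.2  62.7  59.5  41.5] [683. 318.]
w [417.1 -38.7  41.5  80.   86.1] [287. 315.]
w [914.2 454.8  59.1  61.6  21.6] [712. 297.]
w [418.1  95.7  41.1  79.7  71.2] [346. 271.]
r [ 613.6 -147.4   42.3   11.5    2.1] [323. 430.]
r [ 254.3 -240.4   83.9   44.1   51. ] [121. 335.]
r [ 327.9 -130.2   42.9   90.9   76.3] [207. 318.]
r [543.9  99.7  49.3  87.7  22.4] [403. 306.]
r [281.7 268.5  48.3 112.4  75.7] [359. 192.]
tweez [0.33579028 0.11669786 0.        ]
tweez [ 3.80467220e-01  2.29684910e-01 -1.11022302e-16]
t 0.1 tcp [153.1 631.2 221.6] yaw 76.37 zaxis [-3.0e-04 -1.7e-03 -1.0e+00] F [ 0.5   0.29 -0.35] w 87.2 g 0.0
turn [-8.000e-04  9.000e-04  9.864e-01] shift [-2.4475 -1.4108  0.1465]
```

>>> apply_moves(targets=[[0,0,0,-0.3,-0.17,0,1],[0,0,0,-0.6,-0.34,0,1],[0,0,0,-0.8,-0.46,0,1],[0,0,0,-0.8,-0.46,0,1]], newtons=40)

```text
time: 0.5
eef_pos: [0.2604, 0.5313, 0.2225]
orientation: [0.389, 3.114, -0.004]
contact_force: [-0.1, -0.4, -0.4]
gripper_width: 0.0873
grasp_force: 0.0
```

>>> apply_moves(targets=[[0,0,0,-0.3,-0.17,0,1],[0,0,0,-0.6,-0.34,0,1],[0,0,0,-0.8,-0.46,0,1],[0,0,0,-0.8,-0.46,0,1]])

```text
time: 0.9
eef_pos: [0.3593, 0.4359, 0.2225]
orientation: [0.388, 3.115, -0.003]
contact_force: [0.4, 0.1, -0.4]
gripper_width: 0.0873
grasp_force: 0.0
```

>>> apply_moves(targets=[[0,0,0.09,-0.2,-0.12,0.05,1],[0,0,0.18,-0.5,-0.3,0.1,1],[0,0,0.27,-0.85,-0.49,0.147,1],[0,0,0.36,-0.85,-0.49,0.147,1],[0,0,0.45,-0.85,-0.49,0.147,1],[0,0,0.54,-0.85,-0.49,0.147,1],[0,0,0.63,-0.85,-0.49,0.147,1],[0,0,0.72,-0.85,-0.49,0.147,1],[0,0,0.81,-0.85,-0.49,0.147,1],[0,0,0.9,-0.85,-0.49,0.147,1],[0,0,0.986,-0.85,-0.49,0.147,1],[0,0,0.986,-0.85,-0.49,0.147,1]])

```text
time: 2.1
eef_pos: [0.4595, 0.3409, 0.2001]
orientation: [-2.446, -1.971, 0.001]
contact_force: [-0.7, -0.4, 0.3]
gripper_width: 0.0873
grasp_force: 0.0
```

```bash
cat >> h.py <<'E'
def wpix2w(s,c,u,v,z):
    T=c['tool_from_camera']; x=(u-c['cx']); y=(v-c['cy']); r=np.hypot(x,y); th=r/c['fx']
    d=np.array([np.sin(th)*x/r,-np.sin(th)*y/r,-np.cos(th)]); M=R.from_rotvec(s['orientation']).as_matrix()
    o=M@T[:3,3]+s['eef_pos']; d=M@T[:3,:3]@d; return o+d*(z-o[2])/d[2]
def ortho(s,c,z,x0,x1,y0,y1,res=.0005):
    """top-down rectified image on plane z: row down = -x, col right = -y"""
    xs=np.arange(x1,x0,-res); ys=np.arange(y1,y0,-res); X,Y=np.meshgrid(xs,ys,indexing='ij')
    M=R.from_rotvec(s['orientation']).as_matrix(); T=c['tool_from_camera']
    P=np.stack([X,Y,np.full_like(X,z)],-1)-s['eef_pos']; P=P@M; P=(P-T[:3,3])@T[:3,:3]
    a,b,w=P[...,0],-P[...,1],-P[...,2]; q=np.hypot(a,b); th=np.arctan2(q,w); k=c['fx']*th/np.maximum(q,1e-9)
    return cv2.remap(c['frame'],(c['cx']+a*k).astype(np.float32),(c['cy']+b*k).astype(np.float32),cv2.INTER_LINEAR)[:,:,::-1]
E
python3 - <<'E'
from h import *
info(); s,c=snap('wrist','w1.png'); print(c['fx'],c['cx'],c['cy'],np.round(c['tool_from_camera'],3))
cv2.imwrite('pics/o1.png',ortho(s,c,.059,.32,.60,.20,.48))
import pickle; pickle.dump((s,c),open('w1.pkl','wb'))
E
```

```text
t 2.1 tcp [459.5 340.9 200.1] yaw -12.28 zaxis [-7.e-04 -0.e+00 -1.e+00] F [-0.73 -0.36  0.33] w 87.3 g 0.0
297.3186396354542 254.86080060520598 188.57888337678887 [[ 0.002  0.957  0.29   0.08 ]
 [ 1.    -0.001 -0.002 -0.   ]
 [-0.001  0.29  -0.957 -0.162]
 [ 0.     0.     0.     1.   ]]
```

View pics/o1.png

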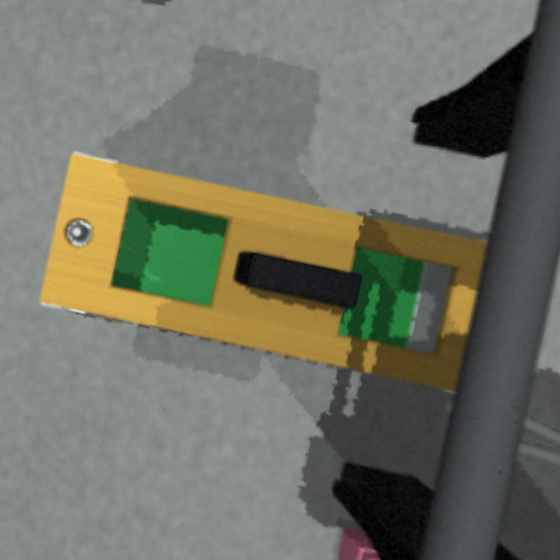

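The plate's visible pin is at (78,231) and its left edge at (74,152)–(43,303). Both put the plate centre near (0.461, 0.338) at yaw −12°, which agrees with the scene camera. I'm descending to grip the block.

>>> apply_moves(targets=[[0,0,0,-0.016,0.014,0.25,1],[0,0,0,-0.016,0.014,0.5,0.6],[0,0,0,-0.016,0.014,0.7,0.2],[0,0,0,-0.016,0.014,0.85,0.2],[0,0,0,-0.016,0.014,0.89,0.2],[0,0,0,-0.016,0.014,0.89,0.2],[0,0,0,-0.016,0.014,0.89,-1],[0,0,0,-0.016,0.014,0.89,-1],[0,0,0,-0.016,0.014,0.89,-1],[0,0,0,-0.016,0.014,0.89,-1],[0,0,0,-0.016,0.014,0.89,-1],[0,0,0,-0.016,0.014,0.89,-1]], newtons=50)

```text
time: 3.35
eef_pos: [0.4618, 0.3371, 0.0673]
orientation: [-2.447, -1.969, 0.0]
contact_force: [-0.9, 0.2, 1.7]
gripper_width: 0.0156
grasp_force: 50.0
```

```bash
python3 -c "
from h import *
info()"
```

```text
t 3.35 tcp [461.8 337.1  67.3] yaw -12.35 zaxis [-4.e-04  4.e-04 -1.e+00] F [-0.88  0.16  1.72] w 15.6 g 50.0
```

>>> apply_moves(targets=[[0,0,0,0,0,-0.05,-1],[0,0,0,0,0,-0.12,-1],[0,0,0,0,0,-0.25,-1],[0,0,0,0,0,-0.45,-1],[0,0,0,0,0,-0.6,-1],[0,0,0,0,0,-0.6,-1],[0,0,0,0,0,-0.6,-1]])

```text
time: 4.05
eef_pos: [0.462, 0.3367, 0.157]
orientation: [-2.448, -1.969, -0.001]
contact_force: [0.4, -0.2, -4.1]
gripper_width: 0.0152
grasp_force: 50.0
```

```bash
python3 -c "
from h import *
info(); plan(.66,0,.15,0)
s,c=snap('scene','s2.png')"
```

```text
t 4.05 tcp [462.  336.7 157. ] yaw -12.36 zaxis [ 3.e-04  4.e-04 -1.e+00] F [ 0.44 -0.17 -4.07] w 15.2 g 50.0
turn [ 0.0002 -0.0003 -0.1374] shift [-1.9101  1.7702  0.0462]
```

>>> apply_moves(targets=[[0,0,0,-0.15,0.14,0,-1],[0,0,0,-0.35,0.32,0,-1],[0,0,0,-0.55,0.51,0,-1],[0,0,0,-0.75,0.7,0,-1],[0,0,0,-0.95,0.88,0,-1]])

```text
time: 4.6
eef_pos: [0.56, 0.1674, 0.155]
orientation: [-2.447, -1.969, 0.005]
contact_force: [0.0, 0.1, -3.9]
gripper_width: 0.0161
grasp_force: 50.0
```

>>> apply_moves(targets=[[0,0,-0.03,-0.2,0.19,0,-1],[0,0,-0.06,-0.4,0.37,0,-1],[0,0,-0.09,-0.6,0.56,0,-1],[0,0,-0.12,-0.8,0.74,0,-1],[0,0,-0.137,-0.92,0.85,0,-1],[0,0,-0.137,-0.96,0.89,0,-1],[0,0,-0.137,-0.96,0.89,0,-1],[0,0,-0.137,-0.96,0.89,0,-1]])

```text
time: 5.4
eef_pos: [0.659, 0.0023, 0.1557]
orientation: [-2.219, -2.22, 0.001]
contact_force: [-0.8, -0.0, -3.6]
gripper_width: 0.0154
grasp_force: 50.0
```

```bash
python3 -c "
from h import *
info(); plan(.66,0,.016,0)
s,c=snap('wrist','w3.png')"
```

```text
t 5.4 tcp [659.    2.3 155.7] yaw 0.05 zaxis [-0.0025  0.0014 -1.    ] F [-0.83 -0.03 -3.61] w 15.4 g 50.0
turn [-0.0016 -0.0009  0.0005] shift [-0.0165  0.009   0.9315]
```

View pics/w3.png

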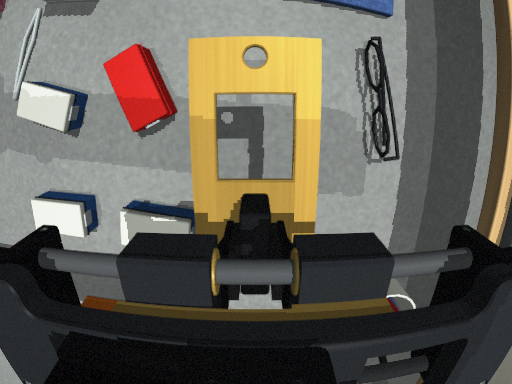

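The plate hangs level in the grip. The red block at (138,88) and the glasses at (380,100) are well clear of its landing spot, so I'm laying it down.

>>> apply_moves(targets=[[0,0,0,-0.016,0.01,0.2,-1],[0,0,0,-0.016,0.01,0.45,-1],[0,0,0,-0.016,0.01,0.65,-1],[0,0,0,-0.016,0.01,0.8,-1],[0,0,0,-0.016,0.01,0.88,-1],[0,0,0,-0.016,0.01,0.92,-1],[0,0,0,-0.016,0.01,0.94,-1],[0,0,0,-0.016,0.01,0.945,-1],[0,0,0,-0.016,0.01,0.945,-1]])

```text
time: 6.35
eef_pos: [0.6624, -0.0022, 0.0165]
orientation: [2.221, 2.22, 0.003]
contact_force: [-0.1, 0.7, -3.3]
gripper_width: 0.0155
grasp_force: 50.0
```

```bash
python3 -c "
from h import *
info()"
```

```text
t 6.35 tcp [662.4  -2.2  16.5] yaw -0.03 zaxis [ 2.e-03  3.e-04 -1.e+00] F [-0.14  0.68 -3.33] w 15.5 g 50.0
```

Still 3 mm up. I'll lower the rest, release, then rise.

>>> apply_moves(targets=[[0,0,0,0,0,0.01,-1],[0,0,0,0,0,0.02,-1],[0,0,0,0,0,0.023,-1],[0,0,0,0,0,0.023,-1]])

```text
time: 6.75
eef_pos: [0.6622, -0.0023, 0.0134]
orientation: [2.222, 2.22, 0.002]
contact_force: [-2.3, 0.2, 5.6]
gripper_width: 0.0156
grasp_force: 50.0
```

```bash
python3 -c "
from h import *
info()"
```

```text
t 6.75 tcp [662.2  -2.3  13.4] yaw -0.04 zaxis [ 1.3e-03  6.0e-04 -1.0e+00] F [-2.33  0.17  5.56] w 15.6 g 50.0
```

>>> apply_moves(targets=[[0,0,0,0,0,0.02,0.2],[0,0,0,0,0,0.02,0.2],[0,0,0,0,0,0.02,0.2],[0,0,0,0,0,-0.1,0.2],[0,0,0,0,0,-0.35,0.4],[0,0,0,0,0,-0.6,0.4],[0,0,0,0,0,-0.8,0.4],[0,0,0,0,0,-0.8,0.4]])

```text
time: 7.55
eef_pos: [0.6653, -0.0028, 0.1391]
orientation: [2.217, 2.215, 0.013]
contact_force: [-0.1, 0.2, -0.2]
gripper_width: 0.0606
grasp_force: 0.0
```

```bash
cat >> h.py <<'E'
def cass(c):
    h=hsv(c); S,V=h[...,1],h[...,2]; m=((S<40)&(V>150)).astype(np.uint8); m=cv2.morphologyEx(m,cv2.MORPH_OPEN,np.ones((5,5)))
    for r,p in rect(c,m,.04):
        if 300<r[0][0]<700: print('white',np.round([*r[0],*r[1],r[2]],1),np.round(p/.64))
E
python3 -c "
from h import *
info()
s,c=snap('scene','s4.png'); cass(c); plan(.5472,-.053,.12,-98.1)
h=hsv(c); H,S,V=h[...,0],h[...,1],h[...,2]
for r,p in rect(c,(H>=14)&(H<26)&(S>110)&(V>110),.005): print(r,p)
"
```

```text
t 7.55 tcp [665.3  -2.8 139.1] yaw -0.06 zaxis [ 1.110e-02  9.000e-04 -9.999e-01] F [-0.13  0.17 -0.17] w 60.6 g 0.0
white [517.5 -38.9  58.6  20.   83.2] [331. 346.]
white [417.7 -38.7  42.9  81.7  85.9] [287. 315.]
white [407.   92.3  33.7  86.6  47.2] [342. 268.]
white [646.4 457.4  45.8  54.8  31.5] [570. 225.]
white [537.5 485.   21.4  41.7  33.6] [529. 194.]
white [659.8 594.4  96.6  40.6  73.2] [612. 194.]
white [ 651.5 1100.9  244.   297.9   89.8] [716.  95.]
turn [ 0.0029 -0.0042  1.0895] shift [-0.3369 -0.7777  0.1027]
((625.1214599609375, -347.7971496582031), (136.46060180664062, 8.962552070617676), 89.30168151855469) [136.02255639 357.19548872]
((963.833984375, -47.87194061279297), (145.98118591308594, 7.201552867889404), 89.92361450195312) [365.91851852 357.76296296]
((642.0269775390625, -294.0082092285156), (23.489049911499023, 230.86419677734375), 1.0053702592849731) [171.35333333 333.71666667]
((662.007568359375, -85.27304077148438), (66.86356353759766, 73.8344955444336), 89.45260620117188) [235.75961538 277.45192308]
((466.791259765625, -290.7909851074219), (201.21690368652344, 116.03033447265625), 88.82942962646484) [115.13973799 289.91703057]
((850.4645385742188, 146.3749237060547), (212.80470275878906, 11.823094367980957), 87.74293518066406) [368.43571429 258.72142857]
((633.9339599609375, 24.265079498291016), (23.427705764770508, 119.35893249511719), 1.8002586364746094) [262.23376623 241.8961039 ]
((670.9154663085938, 4.25909423828125), (58.1924934387207, 223.59127807617188), 0.46811580657958984) [276.09045226 256.04522613]
((902.2573852539062, 274.45025634765625), (224.07687377929688, 89.43489837646484), 88.35818481445312) [418.49498328 245.37123746]
((903.9237060546875, 711.3759765625), (149.9418487548828, 711.44775390625), 3.627609968185425) [479.44970414 164.26824458]
```

>>> apply_moves(targets=[[0,0,0.09,-0.05,-0.1,0,0.5],[0,0,0.18,-0.1,-0.2,0,0.5],[0,0,0.27,-0.15,-0.3,0,0.5],[0,0,0.36,-0.2,-0.4,0,0.5],[0,0,0.45,-0.25,-0.5,0,0.5],[0,0,0.54,-0.3,-0.6,0,0.5],[0,0,0.63,-0.337,-0.7,0,0.5],[0,0,0.72,-0.337,-0.778,0,0.5],[0,0,0.81,-0.337,-0.778,0,0.5],[0,0,0.9,-0.337,-0.778,0,0.5],[0,0,0.99,-0.337,-0.778,0,0.5],[0,0,0.99,-0.337,-0.778,0,0.5]])

```text
time: 8.8
eef_pos: [0.5442, -0.0527, 0.1314]
orientation: [3.141, 0.023, -0.002]
contact_force: [-0.7, 0.9, -0.0]
gripper_width: 0.0654
grasp_force: 0.0
```

```bash
python3 -c "
from h import *
info();plan(.5472,-.053,.018,-98.1)
s,c=snap('wrist','w5.png'); o=ortho(s,c,.04,.36,.64,-.2,.2); cv2.imwrite('pics/o5.png',o); s,c=snap('scene','s5.png'); cass(c)"
```

```text
t 8.8 tcp [544.2 -52.7 131.4] yaw -89.16 zaxis [-0.0012 -0.     -1.    ] F [-0.75  0.86 -0.  ] w 65.4 g 0.0
turn [0.0001 0.0007 0.0994] shift [0.0212 0.0021 0.7558]
white [565.2 -55.6  40.8  44.3  81.9] [345. 370.]
white [451.3 241.7  20.   29.8  40.6] [415. 236.]
white [647.3 455.8  48.8  48.4  41.5] [570. 225.]
white [ 651.2 1101.   242.7  296.6   89.5] [715.  94.]
```

View pics/o5.png

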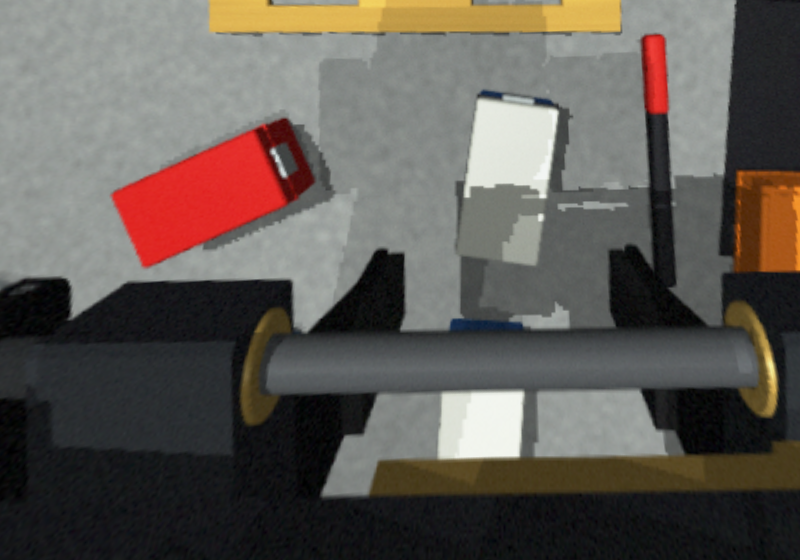

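Rectified at lid height, the cassette centre is (508,180), or (0.550, −0.054), in agreement with the scene camera. The marker at column 655 is clear of the fingers, so I'll descend and grip.

>>> apply_moves(targets=[[0,0,0.05,0.03,0.002,0.1,0.5],[0,0,0.099,0.03,0.002,0.25,0.5],[0,0,0.099,0.03,0.002,0.45,0.5],[0,0,0.099,0.03,0.002,0.62,0.5],[0,0,0.099,0.03,0.002,0.72,0.5],[0,0,0.099,0.03,0.002,0.755,0.5],[0,0,0.099,0.03,0.002,0.755,0.5],[0,0,0.099,0.03,0.002,0.755,-1],[0,0,0.099,0.03,0.002,0.755,-1],[0,0,0.099,0.03,0.002,0.755,-1],[0,0,0.099,0.03,0.002,0.755,-1]], newtons=40)

```text
time: 10.0
eef_pos: [0.5498, -0.0534, 0.0193]
orientation: [3.134, -0.22, 0.002]
contact_force: [-0.3, 1.7, 0.9]
gripper_width: 0.042
grasp_force: 40.0
```

```bash
python3 -c "
from h import *
info()"
```

```text
t 10.0 tcp [549.8 -53.4  19.3] yaw -98.03 zaxis [ 1.4e-03 -3.0e-04 -1.0e+00] F [-0.28  1.7   0.88] w 42.0 g 40.0
```

>>> apply_moves(targets=[[0,0,0,0,0,-0.05,-1],[0,0,0,0,0,-0.12,-1],[0,0,0,0,0,-0.25,-1],[0,0,0,0,0,-0.4,-1],[0,0,0,0,0,-0.55,-1],[0,0,0,0,0,-0.55,-1],[0,0,0,0,0,-0.55,-1],[0,0,0,0,0,-0.55,-1]])

```text
time: 10.8
eef_pos: [0.5481, -0.0527, 0.0997]
orientation: [3.134, -0.22, -0.004]
contact_force: [0.1, -0.1, -5.3]
gripper_width: 0.0417
grasp_force: 40.0
```

```bash
python3 -c "
from h import *
for i in range(1): info()
plan(.4755,-.240,.1,-91.3)"
```

```text
t 10.8 tcp [548.1 -52.7  99.7] yaw -98.03 zaxis [-2.4e-03  1.0e-04 -1.0e+00] F [ 0.06 -0.12 -5.3 ] w 41.7 g 40.0
turn [ 0.0001  0.0016 -0.0748] shift [-3.0460e-01  1.3039e+00 -7.0000e-04]
```

The reading of 5.3 N means it is full, so it goes to the carrier's bay_1.

>>> apply_moves(targets=[[0,0,0,0,0,-0.15,-1],[0,0,0,-0.05,-0.16,-0.27,-1],[0,0,0,-0.12,-0.38,-0.27,-1],[0,0,0,-0.2,-0.62,-0.27,-1],[0,0,0,-0.26,-0.8,-0.27,-1],[0,0,0,-0.3,-0.93,-0.27,-1]])

```text
time: 11.4
eef_pos: [0.5225, 0.094, 0.14]
orientation: [3.134, -0.216, -0.005]
contact_force: [0.2, -0.4, -4.5]
gripper_width: 0.0418
grasp_force: 40.0
```

>>> apply_moves(targets=[[0,0,0,-0.07,-0.22,0,-1],[0,0,0,-0.15,-0.46,0,-1],[0,0,0,-0.23,-0.7,0,-1],[0,0,0,-0.3,-0.93,0,-1]])

```text
time: 11.8
eef_pos: [0.4976, 0.237, 0.1399]
orientation: [3.132, -0.22, -0.004]
contact_force: [1.5, 0.6, -5.2]
gripper_width: 0.0416
grasp_force: 40.0
```

>>> apply_moves(targets=[[0,0,-0.09,-0.06,-0.18,0,-1],[0,0,-0.18,-0.12,-0.36,0,-1],[0,0,-0.27,-0.18,-0.54,0,-1],[0,0,-0.36,-0.24,-0.72,0,-1],[0,0,-0.45,-0.3,-0.86,0,-1],[0,0,-0.54,-0.3,-0.93,0,-1],[0,0,-0.63,-0.3,-0.93,0,-1],[0,0,-0.72,-0.3,-0.93,0,-1],[0,0,-0.81,-0.3,-0.93,0,-1],[0,0,-0.9,-0.3,-0.93,0,-1],[0,0,-0.954,-0.3,-0.93,0,-1],[0,0,-0.954,-0.3,-0.93,0,-1]])

```text
time: 13.0
eef_pos: [0.4734, 0.3794, 0.1395]
orientation: [2.445, 1.973, -0.006]
contact_force: [0.1, 0.1, -5.2]
gripper_width: 0.0418
grasp_force: 40.0
```

```bash
python3 -c "
from h import *
info();plan(.4712,.3825,.05,-12.2)
s,c=snap('wrist','w6.png'); cv2.imwrite('pics/o6.png',ortho(s,c,.008,.36,.60,.24,.52)); s,c=snap('scene','s6.png'); cass(c)
im=c['frame'][100:200,220:360,::-1]; cv2.imwrite('pics/s6c.png',cv2.resize(im,None,fx=4,fy=4,interpolation=cv2.INTER_CUBIC))"
```

```text
t 13.0 tcp [473.4 379.4 139.5] yaw -12.19 zaxis [-0.0026 -0.0024 -1.    ] F [ 0.06  0.15 -5.25] w 41.8 g 40.0
turn [-0.0013  0.0018  0.0001] shift [ 0.0186 -0.0172  0.5967]
white [417.1 -38.7  41.8  80.1  86.5] [287. 315.]
white [418.2  95.9  41.3  79.9  70.5] [346. 271.]
white [645.9 457.4  48.8  44.1  41.5] [570. 225.]
```

View pics/w6.png

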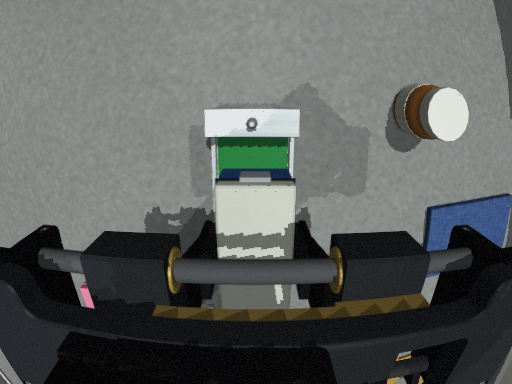

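The cassette lines up with the carrier: lid columns 215–296 against the block at 205–299. I'm lowering it into bay_1.

>>> apply_moves(targets=[[0,0,0,0.018,-0.017,0.1,-1],[0,0,0,0.018,-0.017,0.3,-1],[0,0,0,0.018,-0.017,0.5,-1],[0,0,0,0.018,-0.017,0.62,-1],[0,0,0,0.018,-0.017,0.68,-1],[0,0,0,0.018,-0.017,0.71,-1],[0,0,0,0.018,-0.017,0.73,-1],[0,0,0,0.018,-0.017,0.74,-1],[0,0,0,0.018,-0.017,0.74,-1]])

```text
time: 14.0
eef_pos: [0.4727, 0.3839, 0.0313]
orientation: [-2.445, -1.973, -0.002]
contact_force: [-0.1, -0.4, -5.3]
gripper_width: 0.0417
grasp_force: 40.0
```

```bash
python3 -c "
from h import *
info()"
```

```text
t 14.0 tcp [472.7 383.9  31.3] yaw -12.19 zaxis [ 0.001   0.0011 -1.    ] F [-0.08 -0.44 -5.27] w 41.7 g 40.0
```

>>> apply_moves(targets=[[0,0,0,-0.005,0.01,0.01,-1],[0,0,0,-0.005,0.01,0.02,-1],[0,0,0,-0.005,0.01,0.028,-1],[0,0,0,-0.005,0.01,0.028,-1]])

```text
time: 14.4
eef_pos: [0.474, 0.3824, 0.0273]
orientation: [-2.445, -1.973, -0.001]
contact_force: [-1.2, -2.6, 1.9]
gripper_width: 0.0417
grasp_force: 40.0
```

```bash
python3 -c "
from h import *
info()"
```

```text
t 14.4 tcp [474.  382.4  27.3] yaw -12.2 zaxis [ 5.e-04  5.e-04 -1.e+00] F [-1.19 -2.56  1.85] w 41.7 g 40.0
```

>>> apply_moves(targets=[[0,0,0,0,0,0,0.3],[0,0,0,0,0,0,0.3],[0,0,0,0,0,0,0.3],[0,0,0,0,0,-0.15,0.4],[0,0,0,0,0,-0.45,0.5],[0,0,0,0,0,-0.75,0.5],[0,0,0,-0.1,0,-0.85,0.5],[0,0,0,-0.4,0.02,-0.85,0.5],[0,0,0,-0.7,0.03,-0.85,0.5],[0,0,0,-0.95,0.04,-0.85,0.5]])

```text
time: 15.4
eef_pos: [0.4492, 0.2397, 0.1541]
orientation: [2.445, 1.972, 0.001]
contact_force: [0.1, -0.5, 0.5]
gripper_width: 0.0651
grasp_force: 0.0
```

>>> apply_moves(targets=[[0,0,0.09,-0.25,0.01,0,0.5],[0,0,0.18,-0.5,0.02,0,0.5],[0,0,0.27,-0.75,0.03,0,0.5],[0,0,0.36,-0.95,0.04,0,0.5],[0,0,0.45,-0.99,0.04,0,0.5],[0,0,0.54,-0.99,0.04,0,0.5],[0,0,0.63,-0.99,0.04,0,0.5],[0,0,0.72,-0.99,0.04,0,0.5],[0,0,0.81,-0.99,0.04,0,0.5],[0,0,0.9,-0.99,0.04,0,0.5],[0,0,0.99,-0.99,0.04,0,0.5],[0,0,0.99,-0.99,0.04,0,0.5]])

```text
time: 16.6
eef_pos: [0.4241, 0.0954, 0.1541]
orientation: [-3.126, 0.31, -0.001]
contact_force: [0.0, 0.5, 0.1]
gripper_width: 0.0653
grasp_force: 0.0
```

```bash
python3 -c "
from h import *
info();plan(.424,.094,.018,-109)
s,c=snap('wrist','w7.png'); a=c['frame'][:,:,::-1]; o=ortho(s,c,.04,.32,.56,-.08,.24); s,c=snap('scene','s7.png'); cass(c)
im=c['frame'][90:280,130:400,::-1]; im=cv2.resize(im,(640,450),interpolation=cv2.INTER_CUBIC); cv2.imwrite('pics/m7.png',np.vstack([im,cv2.resize(o,(640,480))])[:600] if 0 else im); cv2.imwrite('pics/o7.png',o)"
```

```text
t 16.6 tcp [424.1  95.4 154.1] yaw -101.32 zaxis [ 7.e-04  5.e-04 -1.e+00] F [0.03 0.52 0.12] w 65.3 g 0.0
turn [-0.0004 -0.0003  0.0854] shift [9.000e-04 1.010e-02 9.071e-01]
white [429.5 -38.8  41.5  57.   83.2] [292. 319.]
white [440.9  89.2  29.2  33.5  43.6] [353. 280.]
white [647.2 456.1  45.8  50.7  31.5] [570. 225.]
white [467.8 391.   81.   43.4  77.7] [471. 202.]
```

View pics/o7.png

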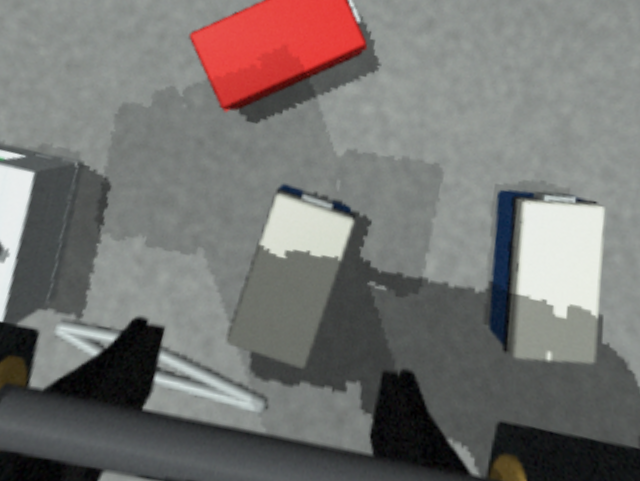

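Cassette 3's lid centre in the rectified view is (292,279), or (0.4205, 0.094), at about −18°. The tweezers tip at (262,403) is clear. I'm gripping it.

>>> apply_moves(targets=[[0,0,0.04,0.013,0.018,0.1,0.5],[0,0,0.075,0.013,0.018,0.3,0.5],[0,0,0.075,0.013,0.018,0.55,0.5],[0,0,0.075,0.013,0.018,0.75,0.5],[0,0,0.075,0.013,0.018,0.86,0.5],[0,0,0.075,0.013,0.018,0.9,0.5],[0,0,0.075,0.013,0.018,0.9,0.5],[0,0,0.075,0.013,0.018,0.9,-1],[0,0,0.075,0.013,0.018,0.9,-1],[0,0,0.075,0.013,0.018,0.9,-1],[0,0,0.075,0.013,0.018,0.9,-1]])

```text
time: 17.8
eef_pos: [0.4258, 0.0926, 0.0195]
orientation: [-3.102, 0.492, -0.002]
contact_force: [-1.3, -0.6, 3.0]
gripper_width: 0.0419
grasp_force: 39.9
```

```bash
python3 -c "
from h import *
info()"
```

```text
t 17.8 tcp [425.8  92.6  19.5] yaw -108.02 zaxis [ 1.3e-03  8.0e-04 -1.0e+00] F [-1.31 -0.61  3.04] w 41.9 g 39.9
```

>>> apply_moves(targets=[[0,0,0,0,0,-0.05,-1],[0,0,0,0,0,-0.12,-1],[0,0,0,0,0,-0.25,-1],[0,0,0,0,0,-0.4,-1],[0,0,0,0,0,-0.55,-1],[0,0,0,0,0,-0.55,-1],[0,0,0,0,0,-0.55,-1],[0,0,0,0,0,-0.55,-1]])

```text
time: 18.6
eef_pos: [0.4244, 0.0921, 0.1005]
orientation: [3.102, -0.492, -0.002]
contact_force: [0.1, 0.6, -2.3]
gripper_width: 0.0417
grasp_force: 39.9
```

```bash
python3 -c "
from h import *
info()
plan(.475,-.240,.12,-91.3);plan(.4525,.292,.14,-12.2)"
```

```text
t 18.6 tcp [424.4  92.1 100.5] yaw -108.03 zaxis [-1.6e-03 -6.0e-04 -1.0e+00] F [ 0.12  0.64 -2.28] w 41.7 g 39.9
turn [ 0.0005  0.0009 -0.1859] shift [ 1.006   2.0011 -0.1296]
turn [-2.0000e-04  1.2000e-03 -1.0648e+00] shift [-0.2347 -1.3248 -0.2647]
```

That is 2.3 N, so this one is empty and goes to the tray's −y slot.

>>> apply_moves(targets=[[0,0,0,0.04,0.1,-0.1,-1],[0,0,0,0.12,0.26,-0.13,-1],[0,0,0,0.24,0.5,-0.13,-1],[0,0,0,0.34,0.74,-0.13,-1],[0,0,0,0.4,0.877,-0.13,-1]])

```text
time: 19.1
eef_pos: [0.4406, -0.0546, 0.1198]
orientation: [3.1, -0.497, -0.003]
contact_force: [-0.6, 0.7, -1.4]
gripper_width: 0.0419
grasp_force: 39.9
```

>>> apply_moves(targets=[[0,0,0,0.1,0.22,0,-1],[0,0,0,0.2,0.44,0,-1],[0,0,0,0.3,0.66,0,-1],[0,0,0,0.4,0.877,0,-1]])

```text
time: 19.5
eef_pos: [0.457, -0.1961, 0.1198]
orientation: [3.103, -0.492, -0.003]
contact_force: [0.0, -0.1, -1.6]
gripper_width: 0.0417
grasp_force: 39.9
```

>>> apply_moves(targets=[[0,0,-0.06,0.1,0.22,0,-1],[0,0,-0.12,0.2,0.44,0,-1],[0,0,-0.186,0.3,0.66,0,-1],[0,0,-0.186,0.38,0.82,0,-1],[0,0,-0.186,0.416,0.876,0,-1],[0,0,-0.186,0.416,0.876,0,-1],[0,0,-0.186,0.416,0.876,0,-1]])

```text
time: 20.2
eef_pos: [0.4763, -0.3376, 0.1199]
orientation: [-3.14, 0.034, 0.003]
contact_force: [-0.2, 0.7, -1.5]
gripper_width: 0.0414
grasp_force: 39.9
```

```bash
python3 -c "
from h import *
info();plan(.4765,-.3395,.027,-91.3)
s,c=snap('wrist','w8.png'); o=ortho(s,c,.03,.36,.64,-.46,-.1);cv2.imwrite('pics/o8.png',o)
h=cv2.cvtColor(o,cv2.COLOR_BGR2HSV).astype(int); s,c=snap('scene','s8.png'); cass(c)
h=hsv(c); H,S,V=h[...,0],h[...,1],h[...,2]
for r,p in rect(c,(H>=7)&(H<17)&(S>180)&(V>100),.03): print(r)
"
```

```text
t 20.2 tcp [ 476.3 -337.6  119.9] yaw -91.25 zaxis [-0.0017  0.0018 -1.    ] F [-0.17  0.74 -1.53] w 41.4 g 39.9
turn [-0.0011  0.0011  0.0005] shift [0.0027 0.0139 0.6191]
white [417.1 -38.7  41.5  80.   86.1] [287. 315.]
white [645.9 457.4  48.8  44.1  41.5] [570. 225.]
white [467.  391.5  80.4  41.6  77.7] [471. 202.]
((471.9185791015625, -289.2852783203125), (209.1328582763672, 140.44775390625), 88.6982650756836)
```

View pics/o8.png

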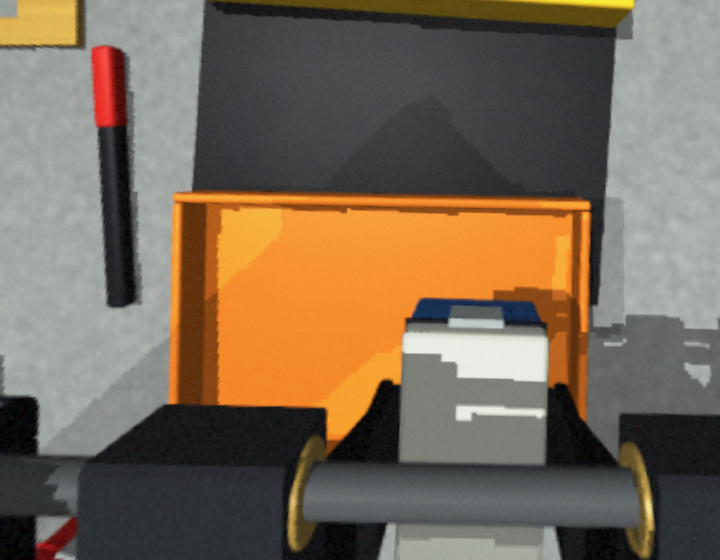

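It weighs 1.5 N, which confirms it is empty. The tray rim spans columns 172–592, so the tray is centred at y ≈ −0.290. I'm lowering the cassette in.

>>> apply_moves(targets=[[0,0,0,0.002,0.006,0.12,-1],[0,0,0,0.002,0.006,0.3,-1],[0,0,0,0.002,0.006,0.45,-1],[0,0,0,0.002,0.006,0.54,-1],[0,0,0,0.002,0.006,0.59,-1],[0,0,0,0.002,0.006,0.615,-1],[0,0,0,0.002,0.006,0.63,-1],[0,0,0,0.002,0.006,0.64,-1],[0,0,0,0.002,0.006,0.64,-1]])

```text
time: 21.2
eef_pos: [0.4772, -0.3403, 0.0254]
orientation: [3.141, -0.035, 0.001]
contact_force: [-0.6, -0.3, -1.4]
gripper_width: 0.0412
grasp_force: 39.9
```

```bash
python3 -c "
from h import *
info()"
```

```text
t 21.2 tcp [ 477.2 -340.3   25.4] yaw -91.29 zaxis [ 9.e-04 -3.e-04 -1.e+00] F [-0.59 -0.34 -1.42] w 41.2 g 39.9
```

>>> apply_moves(targets=[[0,0,0,0,-0.01,0.009,-1],[0,0,0,0,-0.01,0.009,-1],[0,0,0,0,-0.01,0.009,0.2],[0,0,0,0,-0.01,0.009,0.2],[0,0,0,0,-0.01,0.009,0.2],[0,0,0,0,-0.01,-0.15,0.2],[0,0,0,0,-0.01,-0.45,0.3],[0,0,0,0,-0.01,-0.7,0.5],[0,0,0,-0.1,-0.4,-0.8,0.5],[0,0,0,-0.15,-0.7,-0.8,0.5],[0,0,0,-0.18,-0.99,-0.8,0.5]])

```text
time: 22.3
eef_pos: [0.4528, -0.1912, 0.1452]
orientation: [-3.141, 0.039, -0.002]
contact_force: [0.6, 0.6, -0.3]
gripper_width: 0.065
grasp_force: 0.0
```

>>> apply_moves(targets=[[0,0,0.01,-0.06,-0.3,0,0.5],[0,0,0.029,-0.12,-0.6,0,0.5],[0,0,0.029,-0.18,-0.9,0,0.5],[0,0,0.029,-0.18,-0.99,0,0.5],[0,0,0.029,-0.18,-0.99,0,0.5],[0,0,0.029,-0.18,-0.99,0,0.5]])

```text
time: 22.9
eef_pos: [0.4297, -0.044, 0.1449]
orientation: [3.139, -0.107, 0.0]
contact_force: [0.4, -1.1, -0.3]
gripper_width: 0.0653
grasp_force: 0.0
```

```bash
python3 -c "
from h import *
info();plan(.429,-.0395,.017,-93.9)
s,c=snap('scene','s9.png'); cass(c)
s,c=snap('wrist','w9.png');  cv2.imwrite('pics/o9.png',ortho(s,c,.04,.36,.60,-.2,.12))
s,c=snap('side','d9.png'); im=c['frame'][110:384,120:400,::-1]; cv2.imwrite('pics/d9c.png',cv2.resize(im,None,fx=2.1,fy=2.1,interpolation=cv2.INTER_CUBIC))
"
```

```text
t 22.9 tcp [429.7 -44.  144.9] yaw -93.92 zaxis [ 1.e-04 -4.e-04 -1.e+00] F [ 0.37 -1.13 -0.31] w 65.3 g 0.0
turn [ 0.0003 -0.0001 -0.0002] shift [-0.007  -0.0299  0.8524]
white [ 466.4 -338.2   41.3   79.9   87.8] [144. 460.]
white [444.9 -39.8  27.2  40.3   8.6] [298. 323.]
white [451.3 241.7  20.   29.8  40.6] [415. 236.]
white [647.2 456.1  45.8  50.7  31.5] [570. 225.]
white [467.8 391.   81.   43.4  77.7] [471. 202.]
white [ 555.9 1171.6   73.4  112.7   28.2] [688.  69.]
```

View pics/o9.png

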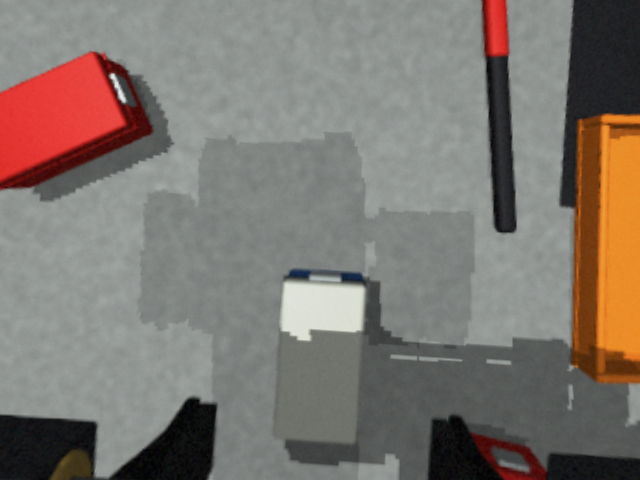

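Cassette 2's lid centre is (320,361), or (0.4195, −0.040), so it hasn't moved. I'll grip it slightly forward of centre because of the reach limit.

>>> apply_moves(targets=[[0,0,0,-0.005,-0.023,0.1,0.5],[0,0,0,-0.005,-0.023,0.3,0.5],[0,0,0,-0.005,-0.023,0.55,0.5],[0,0,0,-0.005,-0.023,0.72,0.5],[0,0,0,-0.005,-0.023,0.81,0.5],[0,0,0,-0.005,-0.023,0.845,0.5],[0,0,0,-0.005,-0.023,0.845,0.5],[0,0,0,-0.005,-0.023,0.845,-1],[0,0,0,-0.005,-0.023,0.845,-1],[0,0,0,-0.005,-0.023,0.845,-1],[0,0,0,-0.005,-0.023,0.845,-1]])

```text
time: 24.15
eef_pos: [0.4297, -0.0397, 0.0187]
orientation: [-3.139, 0.107, -0.002]
contact_force: [0.2, 0.9, 2.7]
gripper_width: 0.0416
grasp_force: 40.1
```

```bash
python3 -c "
from h import *
info()"
```

```text
t 24.15 tcp [429.7 -39.7  18.7] yaw -93.89 zaxis [ 1.3e-03  3.0e-04 -1.0e+00] F [0.18 0.93 2.7 ] w 41.6 g 40.1
```

>>> apply_moves(targets=[[0,0,0,0,0,-0.05,-1],[0,0,0,0,0,-0.12,-1],[0,0,0,0,0,-0.25,-1],[0,0,0,0,0,-0.4,-1],[0,0,0,0,0,-0.6,-1],[0,0,0,0,0,-0.7,-1],[0,0,0,0,0,-0.7,-1],[0,0,0,0,0,-0.7,-1],[0,0,0,0,0,-0.7,-1]])

```text
time: 25.05
eef_pos: [0.4282, -0.0397, 0.1221]
orientation: [3.14, -0.107, -0.003]
contact_force: [1.0, -0.4, -1.5]
gripper_width: 0.0419
grasp_force: 40.1
```

```bash
python3 -c "
from h import *
info()"
```

```text
t 25.05 tcp [428.2 -39.7 122.1] yaw -93.9 zaxis [-1.8e-03 -2.0e-04 -1.0e+00] F [ 0.96 -0.42 -1.47] w 41.9 g 40.1
```

At 1.5 N it is also empty, so it goes to the tray's +y slot.

>>> apply_moves(targets=[[0,0,0,0.05,0.15,0,-1],[0,0,0,0.12,0.38,0,-1],[0,0,0,0.18,0.58,0,-1],[0,0,0,0.22,0.65,0,-1]])

```text
time: 25.45
eef_pos: [0.4546, -0.1428, 0.1222]
orientation: [3.137, -0.114, -0.002]
contact_force: [-0.0, 0.7, -0.5]
gripper_width: 0.0415
grasp_force: 40.1
```

>>> apply_moves(targets=[[0,0,-0.029,0.08,0.22,0,-1],[0,0,-0.029,0.15,0.45,0,-1],[0,0,-0.029,0.22,0.65,0,-1],[0,0,-0.029,0.22,0.65,0,-1],[0,0,-0.029,0.22,0.65,0,-1]])

```text
time: 25.95
eef_pos: [0.4806, -0.2392, 0.1217]
orientation: [3.141, -0.039, -0.005]
contact_force: [0.1, 0.2, -1.8]
gripper_width: 0.0416
grasp_force: 40.1
```

```bash
python3 -c "
from h import *
info();plan(.481,-.240,.0242,-91.3)
s,c=snap('scene','s10.png'); cass(c)
h=hsv(c); H,S,V=h[...,0],h[...,1],h[...,2]
for r,p in rect(c,(H>=7)&(H<17)&(S>180)&(V>100),.03): print(r)"
```

```text
t 25.95 tcp [ 480.6 -239.2  121.7] yaw -91.41 zaxis [-3.3e-03 -3.0e-04 -1.0e+00] F [ 0.12  0.24 -1.78] w 41.6 g 40.1
turn [ 0.0003  0.0021 -0.0012] shift [0.005  0.0053 0.6502]
white [ 491.  -339.1   40.4   32.    83.6] [153. 472.]
white [647.2 456.1  45.8  50.7  31.5] [570. 225.]
white [467.8 391.   81.   43.4  77.7] [471. 202.]
((472.0458068847656, -289.3703308105469), (209.28445434570312, 140.3839111328125), 88.5959243774414)
```

>>> apply_moves(targets=[[0,0,0,0.004,0.004,0.12,-1],[0,0,0,0.004,0.004,0.3,-1],[0,0,0,0.004,0.004,0.47,-1],[0,0,0,0.004,0.004,0.57,-1],[0,0,0,0.004,0.004,0.62,-1],[0,0,0,0.004,0.004,0.64,-1],[0,0,0,0.004,0.004,0.655,-1],[0,0,0,0.004,0.004,0.662,-1],[0,0,0,0.004,0.004,0.662,-1]])

```text
time: 26.9
eef_pos: [0.4828, -0.2395, 0.0244]
orientation: [3.141, -0.035, 0.002]
contact_force: [-0.5, 0.4, -1.6]
gripper_width: 0.0418
grasp_force: 40.1
```

```bash
python3 -c "
from h import *
info()"
```

```text
t 26.9 tcp [ 482.8 -239.5   24.4] yaw -91.29 zaxis [ 0.0012 -0.     -1.    ] F [-0.48  0.39 -1.57] w 41.8 g 40.1
```

>>> apply_moves(targets=[[0,0,0,0,0,0.008,-1],[0,0,0,0,0,0.008,-1],[0,0,0,0,0,0.008,0.2],[0,0,0,0,0,0.008,0.2],[0,0,0,0,0,0.008,0.2],[0,0,0,0,0,-0.15,0.2],[0,0,0,0,0,-0.45,0.2],[0,0,0,0,0,-0.75,0.2],[0,0,0,0.06,-0.25,-0.8,0.2],[0,0,0,0.12,-0.55,-0.8,0.2],[0,0,0,0.2,-0.8,-0.8,0.2]])

```text
time: 28.0
eef_pos: [0.5155, -0.1181, 0.1446]
orientation: [-3.14, 0.036, -0.003]
contact_force: [0.4, 0.3, 0.1]
gripper_width: 0.0525
grasp_force: 0.0
```

>>> apply_moves(targets=[[0,0,-0.09,0.2,-0.2,0,0.2],[0,0,-0.18,0.4,-0.4,0,0.2],[0,0,-0.27,0.6,-0.6,0,0.2],[0,0,-0.36,0.8,-0.8,0,0.2],[0,0,-0.45,0.957,-0.8,0,0.2],[0,0,-0.54,0.957,-0.8,0,0.2],[0,0,-0.63,0.957,-0.8,0,0.2],[0,0,-0.72,0.957,-0.8,0,0.2],[0,0,-0.81,0.957,-0.8,0,0.2],[0,0,-0.9,0.957,-0.8,0,0.2],[0,0,-0.96,0.957,-0.8,0,0.2],[0,0,-0.99,0.957,-0.8,0,0.2]])

```text
time: 29.2
eef_pos: [0.6612, -0.0034, 0.1436]
orientation: [-2.26, -2.182, 0.0]
contact_force: [-0.1, 0.1, -0.4]
gripper_width: 0.052
grasp_force: 0.0
```

```bash
python3 -c "
from h import *
info();plan(.6622,-.0023,.0134,-0.04)
s,c=snap('scene','s11.png'); cass(c)
cv2.imwrite('pics/s11b.png',cv2.resize(c['frame'][:,:,::-1],(800,600),interpolation=cv2.INTER_CUBIC))"
```

```text
t 29.2 tcp [661.2  -3.4 143.6] yaw -2.03 zaxis [-3.e-04  0.e+00 -1.e+00] F [-0.13  0.08 -0.39] w 52.0 g 0.0
turn [-0.0002 -0.     -0.0221] shift [0.0076 0.0068 0.8677]
white [ 466.6 -338.3   41.4   80.2   87.8] [143. 460.]
white [ 467.9 -238.    40.2   80.7   87.8] [205. 412.]
white [646.4 457.4  45.8  54.8  31.5] [570. 225.]
white [467.8 391.3  80.4  43.5  77.7] [473. 202.]
white [ 651.7 1100.9  243.9  297.4   89.8] [716.  95.]
```

View pics/s11b.png

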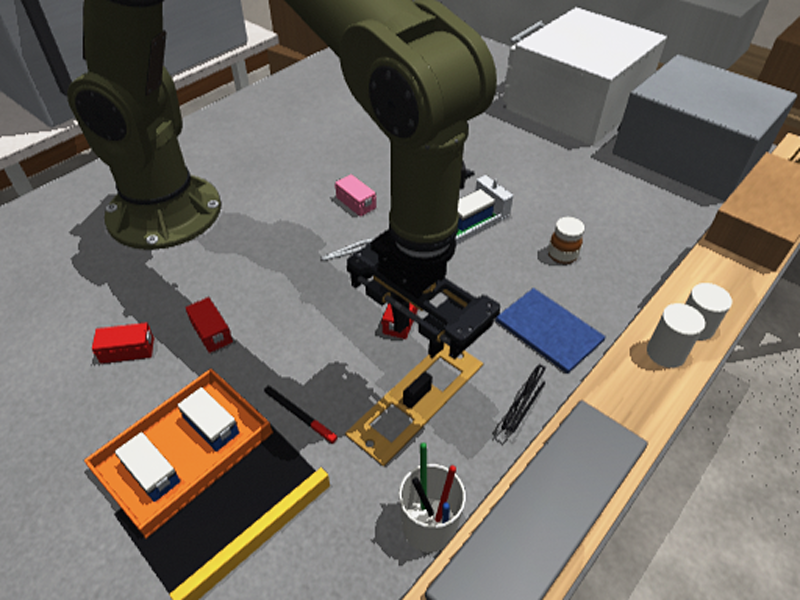

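Both empties sit in the tray at (207,418) and (146,465), the full one is in the carrier at (473,210), and the plate lies at (418,400). I'm regripping the plate.

>>> apply_moves(targets=[[0,0,-0.022,0.007,0.006,0.1,0.2],[0,0,-0.022,0.007,0.006,0.3,0.2],[0,0,-0.022,0.007,0.006,0.55,0.2],[0,0,-0.022,0.007,0.006,0.72,0.2],[0,0,-0.022,0.007,0.006,0.82,0.2],[0,0,-0.022,0.007,0.006,0.86,0.2],[0,0,-0.022,0.007,0.006,0.86,0.2],[0,0,-0.022,0.007,0.006,0.86,-1],[0,0,-0.022,0.007,0.006,0.86,-1],[0,0,-0.022,0.007,0.006,0.86,-1],[0,0,-0.022,0.007,0.006,0.86,-1],[0,0,-0.022,0.007,0.006,0.86,-1]], newtons=55)

```text
time: 30.45
eef_pos: [0.6624, -0.0023, 0.0152]
orientation: [2.225, 2.217, 0.001]
contact_force: [-1.0, -1.2, 0.6]
gripper_width: 0.0201
grasp_force: 0.0
```

```bash
python3 -c "
from h import *
info()"
```

```text
t 30.45 tcp [662.4  -2.3  15.2] yaw -0.21 zaxis [ 6.e-04  2.e-04 -1.e+00] F [-0.99 -1.24  0.57] w 20.1 g 0.0
```

>>> apply_moves(targets=[[0,0,0,0,0,-0.05,-1],[0,0,0,0,0,-0.12,-1],[0,0,0,0,0,-0.3,-1],[0,0,0,0,0,-0.5,-1],[0,0,0,0,0,-0.7,-1],[0,0,0,0,0,-0.9,-1],[0,0,0,0,0,-0.9,-1],[0,0,0,0,0,-0.9,-1]])

```text
time: 31.25
eef_pos: [0.6622, -0.0023, 0.1503]
orientation: [2.225, 2.217, 0.001]
contact_force: [-1.0, 0.8, -3.9]
gripper_width: 0.0155
grasp_force: 55.0
```

```bash
python3 -c "
from h import *
info();plan(.4618,.3371,.145,-12.3)"
```

```text
t 31.25 tcp [662.2  -2.3 150.3] yaw -0.22 zaxis [ 1.e-03  4.e-04 -1.e+00] F [-0.97  0.76 -3.93] w 15.5 g 55.0
turn [ 0.0006 -0.0003  0.1342] shift [ 2.2578 -1.3449  0.0349]
```

>>> apply_moves(targets=[[0,0,0,0.12,-0.07,0,-1],[0,0,0,0.3,-0.18,0,-1],[0,0,0,0.5,-0.3,0,-1],[0,0,0,0.7,-0.42,0,-1],[0,0,0,0.75,-0.448,0,-1]])

```text
time: 31.75
eef_pos: [0.5915, 0.116, 0.1472]
orientation: [-2.214, -2.22, 0.004]
contact_force: [0.6, 0.9, -2.7]
gripper_width: 0.0152
grasp_force: 55.0
```

>>> apply_moves(targets=[[0,0,0,0.2,-0.12,0,-1],[0,0,0,0.4,-0.24,0,-1],[0,0,0,0.6,-0.36,0,-1],[0,0,0,0.75,-0.448,0,-1]])

```text
time: 32.15
eef_pos: [0.526, 0.2248, 0.1478]
orientation: [-2.222, -2.218, 0.005]
contact_force: [0.7, 1.2, -3.6]
gripper_width: 0.0157
grasp_force: 55.0
```

>>> apply_moves(targets=[[0,0,0.04,0.2,-0.12,0,-1],[0,0,0.08,0.4,-0.24,0,-1],[0,0,0.12,0.55,-0.33,0,-1],[0,0,0.134,0.68,-0.41,0,-1],[0,0,0.134,0.757,-0.448,0,-1],[0,0,0.134,0.757,-0.448,0,-1],[0,0,0.134,0.757,-0.448,0,-1],[0,0,0.134,0.757,-0.448,0,-1]])

```text
time: 32.95
eef_pos: [0.4631, 0.3349, 0.1495]
orientation: [2.448, 1.967, -0.001]
contact_force: [1.3, 0.2, -3.1]
gripper_width: 0.0154
grasp_force: 55.0
```

```bash
python3 -c "
from h import *
info();plan(.4618,.3371,.1,-12.3)
s,c=snap('wrist','w12.png'); s,c=snap('scene','s12.png')
import pickle
w=cv2.imread('pics/w12.png'); a=cv2.resize(w[60:310,120:400],None,fx=2.4,fy=2.4,interpolation=cv2.INTER_CUBIC); cv2.imwrite('pics/w12c.png',a)"
```

```text
t 32.95 tcp [463.1 334.9 149.5] yaw -12.42 zaxis [ 3.0e-04 -1.2e-03 -1.0e+00] F [ 1.3   0.22 -3.07] w 15.4 g 55.0
turn [ 0.0003  0.0007 -0.0013] shift [ 0.0128 -0.0115  0.3302]
```

View pics/w12c.png

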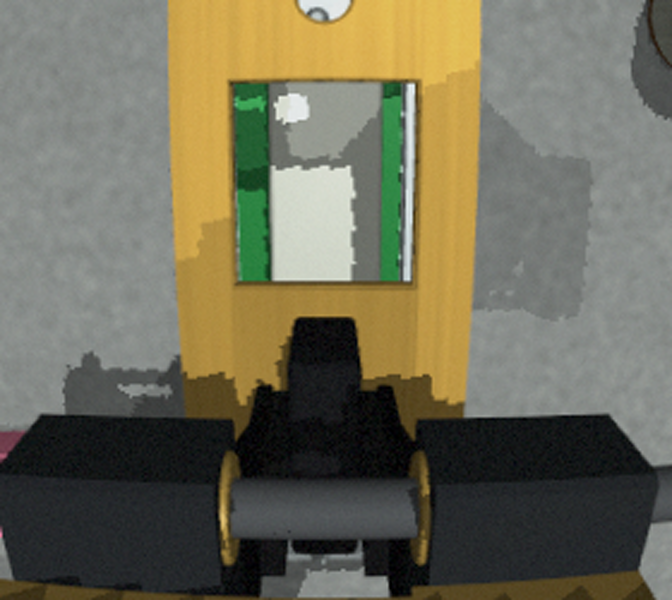

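The pin shows through the hole at (320,10). I'll move to the recorded seat position just above the pins and look closer.

>>> apply_moves(targets=[[0,0,0,0.013,-0.011,0.08,-1],[0,0,0,0.013,-0.011,0.2,-1],[0,0,0,0.013,-0.011,0.3,-1],[0,0,0,0.013,-0.011,0.34,-1],[0,0,0,0.013,-0.011,0.34,-1],[0,0,0,0.013,-0.011,0.34,-1]])

```text
time: 33.65
eef_pos: [0.461, 0.3394, 0.0991]
orientation: [2.446, 1.971, 0.001]
contact_force: [-0.3, 0.6, -2.4]
gripper_width: 0.0154
grasp_force: 55.0
```

```bash
python3 -c "
from h import *
info();plan(.4618,.3371,.068,-12.3)
s,c=snap('wrist','w13.png'); s2,c2=snap('scene','s13.png')
w=cv2.imread('pics/w13.png'); a=cv2.resize(w[40:170,190:320],(600,600),interpolation=cv2.INTER_CUBIC)
b=cv2.imread('pics/w1.png')
sc=cv2.imread('pics/s13.png')[100:180,240:340]; sc=cv2.resize(sc,(500,400),interpolation=cv2.INTER_CUBIC)
out=np.zeros((400,800,3),np.uint8); out[:,:400]=cv2.resize(a,(400,400)); out[:,400:]=sc[:,100:500]; cv2.imwrite('pics/m13.png',out)"
```

```text
t 33.65 tcp [461.  339.4  99.1] yaw -12.28 zaxis [ 4.e-04  3.e-04 -1.e+00] F [-0.27  0.59 -2.35] w 15.4 g 55.0
turn [ 0.0002 -0.0003  0.0002] shift [-0.0138  0.0086  0.2071]
```

View pics/m13.png

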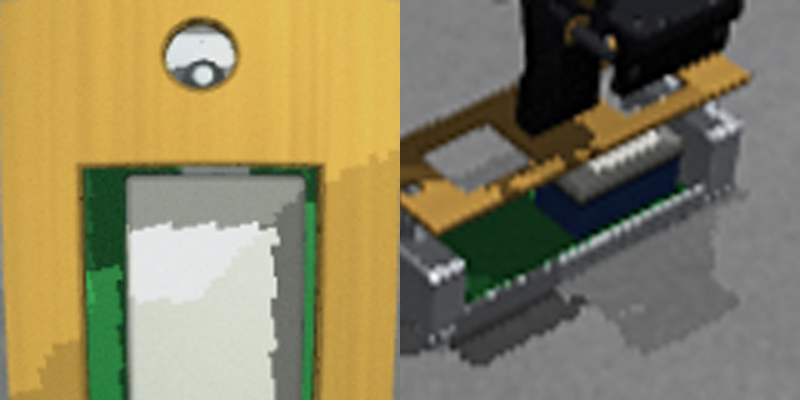

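```bash
python3 -c "
from h import *
s=env.get_state(); c=env.camera('wrist'); M=R.from_rotvec(s['orientation'])
p=wpix2w(s,c,256,63.7,.071); print('pin',p, 'tool',M.inv().apply(p-s['eef_pos']))
for z in (.084,.088,.092):
  q=wpix2w(s,c,255.3,57.5,z); print('hole',z,q,'tool',M.inv().apply(q-s['eef_pos']))
# image-based estimate of plate window/ hole in scene: predict pin tips in scene
"
```

```text
pin [0.48440638 0.44154423 0.071     ] tool [0.1044213  0.00086896 0.02884818]
hole 0.084 [0.48437829 0.44372701 0.084     ] tool [0.10656664 0.00039089 0.01585071]
hole 0.088 [0.48423841 0.44314759 0.088     ] tool [0.10597641 0.00038164 0.01184985]
hole 0.092 [0.48409853 0.44256816 0.092     ] tool [0.10538618 0.00037239 0.007849  ]
```

By the wrist measurements the pin and hole agree to about 1.5 mm, so I'll correct that and lower slowly.

>>> apply_moves(targets=[[0,0,0,-0.011,0.004,0.02,-1],[0,0,0,-0.011,0.004,0.05,-1],[0,0,0,-0.011,0.004,0.08,-1],[0,0,0,-0.011,0.004,0.1,-1],[0,0,0,-0.011,0.004,0.12,-1],[0,0,0,-0.011,0.004,0.13,-1],[0,0,0,-0.011,0.004,0.13,-1]])

```text
time: 34.5
eef_pos: [0.4608, 0.3374, 0.079]
orientation: [2.446, 1.971, -0.001]
contact_force: [0.7, -1.1, -3.9]
gripper_width: 0.0161
grasp_force: 55.0
```

```bash
python3 -c "
from h import *
info()"
```

```text
t 34.5 tcp [460.8 337.4  79. ] yaw -12.28 zaxis [-3.e-04 -3.e-04 -1.e+00] F [ 0.66 -1.09 -3.93] w 16.1 g 55.0
```

There's no vertical resistance with the underside below the pin tips, so the pins are in the holes. I'm continuing down.

>>> apply_moves(targets=[[0,0,0,0.002,0.003,0.015,-1],[0,0,0,0.002,0.003,0.03,-1],[0,0,0,0.002,0.003,0.045,-1],[0,0,0,0.002,0.003,0.056,-1],[0,0,0,0.002,0.003,0.06,-1]])

```text
time: 35.0
eef_pos: [0.4614, 0.3377, 0.0712]
orientation: [-2.446, -1.971, 0.0]
contact_force: [-3.3, -2.8, 7.1]
gripper_width: 0.0154
grasp_force: 55.0
```

```bash
python3 -c "
from h import *
info()"
```

```text
t 35.0 tcp [461.4 337.7  71.2] yaw -12.28 zaxis [-4.e-04  1.e-04 -1.e+00] F [-3.29 -2.83  7.11] w 15.4 g 55.0
```

Contact at 7 N. I'll release, rise and check the seating.

>>> apply_moves(targets=[[0,0,0,0,0,0,-0.4],[0,0,0,0,0,0,0],[0,0,0,0,0,0,0.1],[0,0,0,0,0,0,0.1],[0,0,0,0,0,-0.15,0.1],[0,0,0,0,0,-0.4,0.1],[0,0,0,0,0,-0.6,0.1],[0,0,0,-0.3,0,-0.7,0],[0,0,0,-0.6,0,-0.7,0],[0,0,0,-0.9,0,-0.7,0],[0,0,0,-0.95,0,-0.7,0]])

```text
time: 36.1
eef_pos: [0.4309, 0.1931, 0.1755]
orientation: [2.452, 1.963, -0.001]
contact_force: [-0.0, 0.3, 0.2]
gripper_width: 0.0436
grasp_force: 0.0
```

```bash
python3 -c "
from h import *
info()
s,c=snap('scene','s14.png'); 
im=c['frame'][90:180,230:350,::-1]; a=cv2.resize(im,(800,600),interpolation=cv2.INTER_CUBIC)
b=cv2.imread('pics/s0.png')[90:180,230:350]; b=cv2.resize(b,(400,300),interpolation=cv2.INTER_CUBIC); a=cv2.resize(a,(400,300)); cv2.imwrite('pics/m14.png',np.hstack([a,b]))
h=hsv(c); H,S,V=h[...,0],h[...,1],h[...,2]
for r,p in rect(c,(H>=14)&(H<26)&(S>110)&(V>110),.059):
  if r[0][1]>100: print(r)
plan(.376,-.2825,.15,-94)
"
```

```text
t 36.1 tcp [430.9 193.1 175.5] yaw -12.64 zaxis [-4.e-04 -5.e-04 -1.e+00] F [-0.01  0.27  0.22] w 43.6 g 0.0
((460.0737609863281, 339.95794677734375), (234.1392059326172, 76.43270874023438), 77.61750793457031)
((909.5786743164062, 382.8265380859375), (141.02838134765625, 1252.841796875), 0.5105993151664734)
turn [-3.000e-04 -2.000e-04  9.047e-01] shift [-3.1848  0.3347  0.169 ]
```

View pics/m14.png

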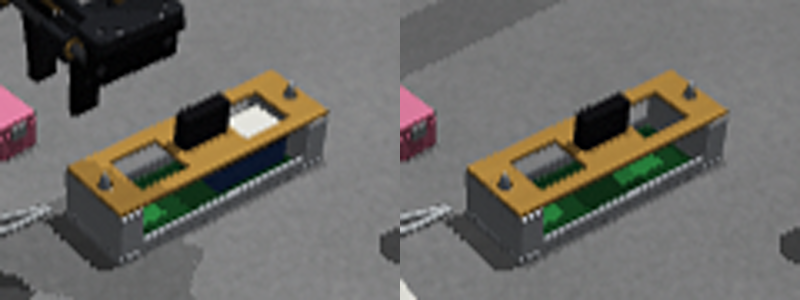

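The plate is seated: its blob measures 234×76 mm, in the same position as at the start. Now I'll go behind the tray.

>>> apply_moves(targets=[[0,0,0,-0.25,0.1,0,0.5],[0,0,0,-0.5,0.2,0,1],[0,0,0,-0.73,0.3,0,1],[0,0,0,-0.73,0.3,0,1]])

```text
time: 36.55
eef_pos: [0.4534, 0.0776, 0.1757]
orientation: [2.452, 1.961, 0.001]
contact_force: [0.0, 0.9, 0.3]
gripper_width: 0.0682
grasp_force: 0.0
```

>>> apply_moves(targets=[[0,0,0.09,-0.2,0.1,0,1],[0,0,0.18,-0.4,0.2,0,1],[0,0,0.27,-0.6,0.3,0,1],[0,0,0.36,-0.73,0.3,0,1],[0,0,0.45,-0.73,0.3,0,1],[0,0,0.54,-0.73,0.3,0,1],[0,0,0.63,-0.73,0.3,0,1],[0,0,0.72,-0.73,0.3,0,1],[0,0,0.81,-0.73,0.3,0,1],[0,0,0.874,-0.73,0.3,0,1],[0,0,0.874,-0.73,0.3,0,1]])

```text
time: 37.65
eef_pos: [0.4732, -0.0332, 0.1753]
orientation: [3.141, -0.023, 0.001]
contact_force: [0.1, 0.5, 0.4]
gripper_width: 0.0869
grasp_force: 0.0
```

>>> apply_moves(targets=[[0,0,0,-0.05,0.25,0,1],[0,0,0,-0.08,0.55,0,1],[0,0,0,-0.1,0.85,0,1]])

```text
time: 37.95
eef_pos: [0.4559, -0.162, 0.1755]
orientation: [-3.141, 0.016, -0.002]
contact_force: [1.1, -0.2, -0.3]
gripper_width: 0.0871
grasp_force: 0.0
```

>>> apply_moves(targets=[[0,0,0,-0.1,0.27,0,1],[0,0,0,-0.2,0.54,0,1],[0,0,0,-0.35,0.81,0,1],[0,0,0,-0.515,0.81,0,1],[0,0,0,-0.515,0.81,0,1],[0,0,0,-0.515,0.81,0,1]])

```text
time: 38.55
eef_pos: [0.3772, -0.2814, 0.1755]
orientation: [-3.141, 0.021, -0.003]
contact_force: [0.3, 0.2, -0.0]
gripper_width: 0.0869
grasp_force: 0.0
```

```bash
python3 -c "
from h import *
info();plan(.374,-.2872,.012,-91.3)
s,c=snap('scene','s15.png'); cass(c)
h=hsv(c); H,S,V=h[...,0],h[...,1],h[...,2]
for r,p in rect(c,(H>=7)&(H<17)&(S>180)&(V>100),.03): print(r)
"
```

```text
t 38.55 tcp [ 377.2 -281.4  175.5] yaw -90.78 zaxis [ 1.7e-03  7.0e-04 -1.0e+00] F [ 0.33  0.15 -0.04] w 86.9 g 0.0
turn [-0.0004 -0.0011  0.0058] shift [-0.0229  0.04    1.0901]
white [ 492.3 -319.5   41.1   79.1   88.1] [167. 462.]
white [ 467.7 -237.2   40.5   79.2   89.2] [206. 412.]
white [645.9 457.4  48.8  44.1  41.5] [570. 225.]
white [465.3 408.6  27.5  31.1  37. ] [476. 197.]
((472.3300476074219, -289.12109375), (209.55545043945312, 140.4587860107422), 88.91973876953125)
```

One cassette in the tray was knocked to (0.492, −0.320). It is still upright and flat inside the tray, so that's fine. I'm descending behind the tray.

>>> apply_moves(targets=[[0,0,0.006,-0.023,0.04,0.2,1],[0,0,0.006,-0.023,0.04,0.5,1],[0,0,0.006,-0.023,0.04,0.8,1],[0,0,0.006,-0.023,0.04,0.8,1]])

```text
time: 39.0
eef_pos: [0.3692, -0.2849, 0.0502]
orientation: [-3.14, 0.036, 0.02]
contact_force: [-0.9, 1.1, -0.5]
gripper_width: 0.0871
grasp_force: 0.0
```

```bash
python3 -c "
from h import *
info();plan(.374,-.2872,.012,-91.2);s,c=snap('wrist','w16.png'); s,c=snap('side','d16.png'); im=c['frame'][200:384,170:390,::-1]; a=cv2.resize(im,(720,600),interpolation=cv2.INTER_CUBIC)
w=cv2.imread('pics/w16.png'); cv2.imwrite('pics/m16.png',np.hstack([cv2.resize(a,(400,333)),cv2.resize(w,(400,333))]))"
```

```text
t 39.0 tcp [ 369.2 -284.9   50.2] yaw -91.3 zaxis [-0.0125  0.0019 -0.9999] F [-0.91  1.05 -0.53] w 87.1 g 0.0
turn [-0.001   0.008  -0.0011] shift [0.0352 0.0149 0.2545]
```

View pics/m16.png

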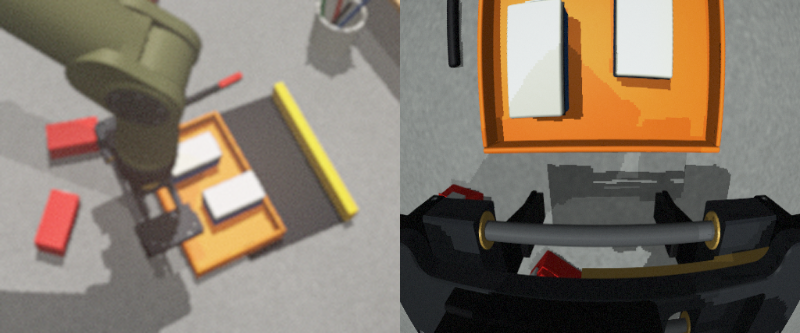

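Both fingers are just behind the near wall, with cassettes lying flat in the tray. I'm going down and then advancing to contact.

>>> apply_moves(targets=[[0,0,0,0,0.015,0.1,1],[0,0,0,0,0.015,0.2,1],[0,0,0,0,0.015,0.25,1],[0,0,0,0,0.015,0.25,1],[0,0,0,0.03,0.015,0.25,1],[0,0,0,0.06,0.015,0.25,1],[0,0,0,0.09,0.015,0.25,1],[0,0,0,0.11,0.015,0.25,1],[0,0,0,0.11,0.015,0.25,1]])

```text
time: 40.0
eef_pos: [0.3898, -0.2908, 0.018]
orientation: [3.141, -0.039, 0.0]
contact_force: [0.3, 0.2, 0.5]
gripper_width: 0.0871
grasp_force: 0.0
```

```bash
python3 -c "
from h import *
info();plan(.492,-.2908,.012,-94)
s,c=snap('scene','s17.png'); cass(c)
h=hsv(c); H,S,V=h[...,0],h[...,1],h[...,2]
for r,p in rect(c,(H>=7)&(H<17)&(S>180)&(V>100),.03): print(r)
"
```

```text
t 40.0 tcp [ 389.8 -290.8   18. ] yaw -91.44 zaxis [ 3.e-04 -4.e-04 -1.e+00] F [0.26 0.21 0.49] w 87.1 g 0.0
turn [ 0.0002 -0.0002  0.0285] shift [ 0.6812 -0.017   0.0399]
white [ 492.4 -319.5   41.1   79.4   88.1] [167. 462.]
white [ 467.7 -237.2   40.5   79.2   89.2] [206. 412.]
white [645.9 457.4  48.8  44.1  41.5] [570. 225.]
white [466.5 409.5  24.4  31.2  36.9] [476. 197.]
((472.4826354980469, -289.189453125), (209.47715759277344, 140.29006958007812), 88.99132537841797)
```

>>> apply_moves(targets=[[0,0,0,0.02,0,0.01,1],[0,0,0.005,0.06,0,0.01,1],[0,0,0.01,0.12,0,0.01,1],[0,0,0.015,0.18,0,0.01,1],[0,0,0.02,0.25,0,0.01,1],[0,0,0.025,0.32,0,0.01,1],[0,0,0.028,0.39,0,0.01,1],[0,0,0.028,0.45,0,0.01,1],[0,0,0.028,0.51,0,0.01,1],[0,0,0.028,0.56,0,0.01,1],[0,0,0.028,0.58,0,0.01,1],[0,0,0.028,0.58,0,0.01,1]])

```text
time: 41.25
eef_pos: [0.4772, -0.2931, 0.0166]
orientation: [3.139, -0.109, 0.002]
contact_force: [0.1, 0.7, 1.4]
gripper_width: 0.0872
grasp_force: 0.1
```

```bash
cat >> h.py <<'E'
def tray(f):
    s,c=snap('scene',f); cass(c); h=hsv(c); H,S,V=h[...,0],h[...,1],h[...,2]
    for nm,m,z in [('orange',(H>=7)&(H<17)&(S>180)&(V>100),.03),('yellow',(H>=20)&(H<32)&(S>180)&(V>100),.035)]:
        for r,p in rect(c,m,z):
            if r[0][1]<-100: print(nm,np.round([*r[0],*r[1],r[2]],1))
E
python3 -c "
from h import *
info();tray('s18.png')"
```

```text
t 41.25 tcp [ 477.2 -293.1   16.6] yaw -93.97 zaxis [ 1.4e-03 -5.0e-04 -1.0e+00] F [0.11 0.71 1.41] w 87.2 g 0.1
white [ 577.6 -326.9   40.9   79.4   85.3] [201. 507.]
white [ 557.  -243.4   40.8   79.4   85.7] [243. 453.]
white [645.9 457.4  48.8  44.1  41.5] [570. 225.]
white [465.3 408.6  27.5  31.1  37. ] [476. 197.]
orange [ 558.6 -294.9  210.   140.2   86.1]
yellow [ 649.6 -302.4  226.5   16.5   86. ]
```

The tray is at −3.9°, has 13 mm to go, and is 0.6 mm off laterally. Final push.

>>> apply_moves(targets=[[0,0,0,0.02,0,0,1],[0,0,0,0.04,0,0,1],[0,0,0,0.06,0,0,1],[0,0,0,0.075,0,0,1],[0,0,0,0.085,0,0,1],[0,0,0,0.085,0,0,1]])

```text
time: 41.9
eef_pos: [0.4872, -0.2943, 0.0165]
orientation: [-3.139, 0.111, 0.003]
contact_force: [-4.7, 1.2, 3.3]
gripper_width: 0.0871
grasp_force: 2.6
```

```bash
python3 -c "
from h import *
info();tray('s19.png')"
```

```text
t 41.9 tcp [ 487.2 -294.3   16.5] yaw -94.06 zaxis [-2.1e-03  8.0e-04 -1.0e+00] F [-4.69  1.16  3.26] w 87.1 g 2.6
white [ 587.5 -328.2   41.3   79.4   85.3] [205. 513.]
white [ 567.1 -244.7   41.    79.5   85.9] [246. 458.]
white [645.9 457.4  48.8  44.1  41.5] [570. 225.]
white [465.3 408.6  27.5  31.1  37. ] [476. 197.]
orange [ 568.8 -296.   210.   140.8   85.9]
yellow [ 649.6 -302.4  226.5   16.5   86. ]
```

>>> apply_moves(targets=[[0,0,0,0.015,0,0,1],[0,0,0,0.025,0,0,1],[0,0,0,0.03,0,0,1],[0,0,0,0.03,0,0,1]])

```text
time: 42.35
eef_pos: [0.4904, -0.2946, 0.0165]
orientation: [-3.138, 0.111, 0.007]
contact_force: [-9.7, 1.0, 6.3]
gripper_width: 0.087
grasp_force: 4.1
```

```bash
python3 -c "
from h import *
info();tray('s20.png')"
```

```text
t 42.35 tcp [ 490.4 -294.6   16.5] yaw -94.07 zaxis [-0.0042  0.0016 -1.    ] F [-9.66  1.02  6.29] w 87.0 g 4.1
white [ 590.7 -328.5   41.3   79.5   85.3] [206. 515.]
white [ 570.7 -245.    40.7   79.7   85.5] [248. 460.]
white [645.9 457.4  48.8  44.1  41.5] [570. 225.]
white [465.3 408.6  27.5  31.1  37. ] [476. 197.]
orange [ 570.5 -296.2  210.   137.4   85.9]
yellow [ 649.6 -302.4  226.5   16.5   86. ]
```

>>> apply_moves(targets=[[0,0,0,0.008,0,0,1],[0,0,0,0.014,0,0,1],[0,0,0,0.014,0,0,1]])

```text
time: 42.7
eef_pos: [0.4904, -0.2946, 0.0164]
orientation: [-3.137, 0.112, 0.012]
contact_force: [-12.9, 1.5, 11.4]
gripper_width: 0.087
grasp_force: 6.5
```

```bash
python3 -c "
from h import *
info();tray('s21.png')"
```

```text
t 42.7 tcp [ 490.4 -294.6   16.4] yaw -94.09 zaxis [-0.0078  0.0032 -1.    ] F [-12.86   1.52  11.36] w 87.0 g 6.5
white [ 590.7 -328.5   41.3   79.5   85.3] [206. 515.]
white [ 570.5 -245.    40.6   79.2   86. ] [248. 459.]
white [645.9 457.4  48.8  44.1  41.5] [570. 225.]
white [465.3 408.6  27.5  31.1  37. ] [476. 197.]
orange [ 570.5 -296.2  210.   137.4   85.9]
yellow [ 649.6 -302.4  226.5   16.5   86. ]
```

It has stopped against the bar: force rose with no motion. I'm backing off, rising and checking.

>>> apply_moves(targets=[[0,0,0,-0.03,0,0,1],[0,0,0,-0.12,0,0,1],[0,0,0,-0.25,0,0,1],[0,0,0,-0.35,0,-0.2,1],[0,0,0,-0.45,0,-0.5,1],[0,0,0,-0.5,0,-0.8,1],[0,0,0,-0.5,0,-0.95,1],[0,0,0,-0.5,0,-0.95,1]])

```text
time: 43.55
eef_pos: [0.4228, -0.2903, 0.1624]
orientation: [3.14, -0.11, 0.015]
contact_force: [0.7, -0.6, -0.3]
gripper_width: 0.0872
grasp_force: 0.0
```

```bash
python3 -c "
from h import *
info();tray('s22.png'); a=cv2.imread('pics/s22.png'); cv2.imwrite('pics/s22b.png',cv2.resize(a,(800,600),interpolation=cv2.INTER_CUBIC))"
```

```text
t 43.55 tcp [ 422.8 -290.3  162.4] yaw -94.0 zaxis [ 9.4e-03 -4.0e-04 -1.0e+00] F [ 0.67 -0.58 -0.29] w 87.2 g 0.0
white [ 590.9 -328.5   41.2   78.9   85.3] [206. 515.]
white [ 570.3 -245.2   40.9   78.8   86. ] [247. 459.]
white [645.3 456.6  43.   47.9  31.5] [570. 225.]
white [465.3 408.6  27.5  31.1  37. ] [476. 197.]
orange [ 570.3 -296.2  210.   137.6   86. ]
yellow [ 649.6 -301.7  227.9   16.4   86. ]
```

View pics/s22b.png

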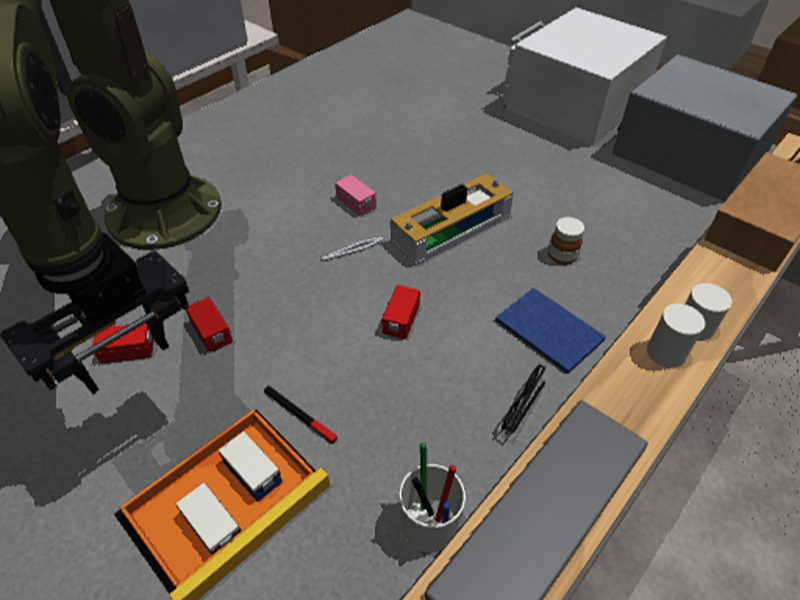

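The tray sits squared against the yellow bar at (225,500), on the mat and at the same 86° as the bar, with both empties upright. The plate is seated at (452,215) over the full cassette, and the bystanders have not moved.

```bash
python3 -c "
from h import *
print(env.sign_off())"
```

```text
the job is handed in; nothing more can be done
None
```

The job is done and handed in at about 44 s: the one full cassette is in the carrier with the plate seated back over both pins, and the two empties are upright in the tray, squared against the stop bar; one empty was knocked about 3 cm inside the tray before the push and I left it there.

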